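Crank the cake leveller up to its red clip

ROBOT

A 7-joint arm with a two-finger parallel gripper is mounted at the origin on the work surface. World frame = base frame: x ahead of the robot, y to its left, z up, the work surface at z = 0. Lengths are in m, angles in degrees, forces in N, time in s.
With the tool pointing down it reaches from about 0.4 to 0.9 m from the base axis. Payload 5.5 kg.
Tool frame: the origin (TCP) lies at the very end of the fingers, on their centre line; the grasp point (between the pads) lies 19 mm behind it (hold_point_z is the z of the grasp point in the tool frame, in m); z points along the fingers, y is the direction in which the jaws open and shut (so a half turn about z gives the same grasp; the last joint's range is limited). The gripper opens to 85 mm and grips with 20 to 120 N. Pads are 22 mm wide; open, the fingers measure 114 mm over their backs; the gripper's body (76 mm by 85 mm) begins 54 mm behind the grasp point. The pads swing forward as they close: fully open they stand 13 mm farther back than shut.
Start: joints at [86.07, 28.699, -24.465, 88.831, 12.651, 65.22, -12.049], TCP at [0.212, -0.615, 0.231] pointing down, gripper open.
Joint ranges: [-164.97, 164.97], [-17.58, 116.51], [-87.97, 89.64], [11.32, 138.91], [-80.73, 260.73], [10.89, 115.49], [-147.41, 147.41]. Speed limits (degrees/s): [147.25, 147.25, 180, 180, 180, 180, 180].

INTERFACE

Orientations are given as a 3x3 rotation matrix whose columns are the frame's x, y, z axes.
In Python, from plant import * gives the robot as it stands.
- The arm moves only by the tool servo_tool, never from a script. Its argument "deltas" is one flat list of numbers, 7 for each row, row after row: the shift along the tool's x, y, z in mm, then the turn, a rotation vector about the tool's x, y, z in rad, then the opening, from -1 (shut) to 1 (fully open), so that 0 is half open. In form: [x, y, z, wx, wy, wz, fingers, x, y, z, wx, wy, wz, fingers, ...]. A call has 1 to 8 rows; each row shifts and turns the pose as measured when the row begins, along the tool's axes as they then stand; what a row does not reach is not made up. A row lasts 1/10 s, in which the tool goes at most 50 mm and 8.59 degrees, less where a joint would pass 70% of its speed; a pose out of reach is approached as far as the arm can. A call with a gripper value outside its range is refused whole. The fingers move at their own pace and stop on an object; "newtons" is the grip in N (left out, the last holds). Time passes only in rows, so rows that do not move let the fingers close. It gives the time, the measured TCP pose, the force and the opening at its end, in the units of the state.
- read_state(): the state, without advancing time (a new reading comes with each control period).
- read_camera(name): name is "scene" or "side" or "wrist"; returns (picture, depth): 400x640x3 uint8, red, green, blue; 400x640 float32, m along the optical axis (not along the pixel's ray), 0 where there is no reading.
- camera_model(name): a dict with "fx", "fy", "cx", "cy" (pixels), "D" ([k1, k2, p1, p2, k3] as OpenCV has them; the pictures are not rectified), "R" (3x3) and "t" (3): a world point X has camera coordinates R X + t; the wrist camera has in their place "tool_from_camera" (4x4, takes a point from camera to tool coordinates, whose origin is the TCP and whose axes are the flange's). Camera axes: x right, y down, z forward; pixel columns grow to the right and rows downward; lengths in m; the calibration is good to about 2 mm. A picture is of the moment at which its call begins: read the wrist's pose just before it. camera_model takes no time and is no camera call.
- sign_off(): hands the job in, once; it reports no verdict.
Trained networks look in the newest picture that a camera, given by its name, has taken for a name from the list of things; names that differ only in an ending like _2 or _b are one class to them, and where a whole thing is asked for, a point or a joint stands for the part that bears it (a point fixed in the world has none). Each returns a list of dicts, best first, with "conf" (0 to 1); they miss things now and then, are a little off and sometimes report something else, mostly with a low value. They report only what shows in the picture. A call takes as long as a camera call.
- recognise(camera, label): "rect" ([left, top, width, height] in pixels, round what is visible of it).
The state is a dict: "t": time; "joint_positions": joint angles; "qvel": joint speeds; "effort": joint torques, N m; "ee_pos": TCP position; "eef_rot": TCP orientation; "force": force on the tool from outside, world axes, zero at the start; "moment": the same for the moment, N m; "width": opening from 0.0 (shut) to 1.0 (fully open).
Only numpy, scipy, OpenCV 4.12 (cv2) and the standard library are available. Lean on these libraries where they do the work, as an engineer would, in place of code of your own. Each camera call takes 0.05 s, during which the arm holds its last target. There are 200 camera calls.

TASK

Lift the clear flap of the white caddy, take out the steel crank lying in its lower tier and push it fully home onto the square shaft of the cake leveller. Then wind the crank by its orange knob, clockwise as seen from the knob's end, until the yellow pointer of the cutting bar is level with the red clip, and let go with the crank left on the shaft. Leave the other things on the counter, and the liners on the caddy, where they stand.

Things in the scene. Friction and masses are not known exactly. Their poses are not given: they have to be found in the camera images.
- caddy: White plastic box, 190 x 180 mm, 95 mm high, 5 mm walls and floor, with an 80 mm high solid ledge 80 mm wide along its +y side (a 46 mm high stack of liners on it). Fixed. Origin: centre of its underside, on the counter; x points away from the robot (to the hinge side), y to the ledge, z up.
- flap (a joint): Angle of the caddy's clear 5 mm flap (190 x 180 mm, 120 g) in rad: 0 lying shut on the caddy, growing as its robot-side edge is lifted, 1.57 upright, stop at 1.8. The hinge is stiff: the flap stays at whatever angle it is left, and about 2 N at the bar moves it.
- flap_handle (a point): Middle of the black bar handle on top of the flap: a round bar about 10 mm thick and 90 mm long, parallel to the hinge, standing 35 mm off the flap's outer face, 160 mm from the hinge and 30 mm from the flap's free edge. Its axes turn with the flap; its y lies along the bar. When the flap stands upright the bar is on its far side from the robot.
- flap_hinge (a point): Middle of the flap's hinge line, at the top of the caddy's far (+x) wall; its y lies along the hinge line, about which the flap turns.
- crank_lug (a point): Centre of the crank's grip lug: a dark upright square block, 20 x 20 mm, 34 mm tall, standing straight over the socket, 52 mm above the crank's underside. Frame as crank_socket. Grip the crank here, by either pair of faces, to carry and fit it. Below it (from 17 mm under this point) is the 8 mm thick arm, 18 mm wide, that runs along +x to the knob.
- crank_socket (a point): Centre of the crank's underside, at the mouth of its square socket: 16 mm wide, 26 mm deep, with a 3 mm chamfer, in a 32 x 32 x 26 mm steel hub; sides along x and y. z points up through the lug, x along the arm to the knob. The crank weighs 0.2 kg and at the start lies flat on the caddy's floor, lug and knob up.
- crank_knob (a point): Centre of the crank's orange knob: a cylinder 20 mm across, 44 mm long, parallel to the lug, that spins freely on its pin, 66 mm from the lug's axis and 58 mm above the crank's underside. The crank is wound by it.
- leveller: Cake leveller, fixed: metal base plate 270 x 290 mm, white gear housing with the square shaft, and behind it (140 mm farther along x) a stainless frame 225 mm high and 280 mm wide with the cutting bar. Origin on the counter, z up; x points away from the robot.
- shaft (a point): Brass square drive shaft, 14 mm wide, 24 mm long, of which the last 6 mm taper; this point is on its axis at the foot, on the round shoulder where the crank's underside rests when home. z points out along the shaft, which leans 25 degrees from vertical towards the robot's side (-x of the leveller); x and y are normal to the shaft's flats and turn with it.
- drive (a joint): Turn of the square shaft in rad, growing clockwise (as seen looking down onto the shaft's end). It stays where it is left and takes about 2 N at the crank's knob to turn. Each full clockwise turn (6.28) raises the cutting bar 30 mm; the other way lowers it.
- pointer (a point): Tip of the cutting bar's yellow pointer (18 mm wide, 4 mm thick fin beside the frame's +y post); it moves straight up and down with the bar. At the start it is 47 to 71 mm below the red clip.
- clip_mark (a point): Centre of the red clip, 18 x 16 x 10 mm high, on the white scale strip beside the pointer; its z is up. Pointer and clip are level when their heights agree; within the clip's height (5 mm either way) is good.

How it is judged:
By the outcome, as a careful person would: the job done as asked, in the order asked, and still so for the second after the job is handed in, with the robot touching nothing.
It also fails if it takes over 72 s, if anything falls off the work surface, if the arm or the gripper's body presses on something with over 40 N, if the wrist force passes 120 N, or if a joint passes its speed limit or range.

## Working session

There is one attempt and no reset: what is moved stays moved. The work goes in short steps, Python scripts to look and compute and a tool call to move; the robot and the scene stay as the last step left them, time stands still between calls to the robot, and variables do not carry over. Pictures are saved under pics/ and viewed, about 8 in all and at most 12, crops included, and the job is handed in when it is done.

Besides the shell and the picture viewer there is one more tool, called after "Request:" as a command line: name --argument value ..., lists and objects as JSON in quotes. servo_tool: Moves the arm, as the interface text tells. Its arguments: {"type":"object","properties":{"deltas":{"type":"array","items":{"type":"number"}},"newtons":{"type":"number"}},"required":["deltas"]}

```bash
mkdir -p pics; ls; cat > h.py <<'E'
from plant import *
import numpy as np, cv2
def cam(n):
    m=camera_model(n); K=np.array([[m['fx'],0,m['cx']],[0,m['fy'],m['cy']],[0,0,1]]); D=np.array(m['D'],float)
    if 'R' in m: R=np.array(m['R']);t=np.array(m['t']).ravel(); Rw=R.T; o=-R.T@t
    else:
        s=read_state(); T=np.array(m['tool_from_camera']); Re=np.array(s['eef_rot']).reshape(3,3)
        Rw=Re@T[:3,:3]; o=Re@T[:3,3]+np.array(s['ee_pos'])
    return K,D,Rw,o
def world(c,uv,d):
    K,D,Rw,o=c; p=cv2.undistortPoints(np.array(uv,float).reshape(-1,1,2),K,D).reshape(-1,2)
    d=np.atleast_1d(d)
    return (np.c_[p,np.ones(len(p))]*d[:,None])@Rw.T+o
def ray(c,uv):
    K,D,Rw,o=c; return world(c,uv,np.ones(len(np.array(uv).reshape(-1,2))))-o
def at_z(c,uv,z):
    r=ray(c,uv); o=c[3]; return o+r*((z-o[2])/r[:,2])[:,None]
def proj(c,X):
    K,D,Rw,o=c; R=Rw.T; return cv2.projectPoints(np.array(X,float).reshape(-1,1,3),cv2.Rodrigues(R)[0],-R@o,K,D)[0].reshape(-1,2)
def shot(n):
    c=cam(n); im,d=read_camera(n); return c,im,d
E
python3 - <<'E'
from h import *
np.set_printoptions(precision=4,suppress=True)
for n in ['scene','side']:
    c,im,d=shot(n); cv2.imwrite(f'pics/{n}0.png',im[...,::-1]); np.savez(f'{n}0.npz',d=d,im=im)
    print(n,'o',c[3],'fwd',c[2][:,2])
    for l in ['caddy','flap','flap_handle','crank_lug','crank_knob','crank_socket','leveller','shaft','pointer','clip_mark']:
        for r in recognise(n,l)[:2]:
            x,y,w,h=r['rect'];u,v=x+w/2,y+h/2; dd=d[min(399,int(v)),min(639,int(u))]
            print(l,round(r['conf'],2),np.round(r['rect']),world(c,[u,v],dd)[0])
s=read_state(); print(s)
E
```

```text
pics
scene o [0.9834 0.4961 0.9624] fwd [-0.3718 -0.4094 -0.8332]
caddy 0.64 [326. 184. 158. 160.] [0.5667 0.2935 0.0996]
flap 0.66 [329. 183. 126. 114.] [0.5455 0.241  0.0997]
flap_handle 0.76 [332. 184. 125. 112.] [0.5412 0.2444 0.0984]
crank_knob 0.59 [168. 128.  74.  75.] [ 0.6853 -0.2015  0.0475]
crank_socket 0.29 [243. 105.  10.  11.] [ 0.5438 -0.2069  0.1214]
leveller 0.83 [145.  78. 171. 142.] [ 0.6815 -0.0696  0.2189]
shaft 0.62 [166. 127.  73.  76.] [ 0.6841 -0.2189  0.033 ]
pointer 0.61 [166. 129.  77.  75.] [ 0.6843 -0.2091  0.0364]
clip_mark 0.54 [238. 181.  12.  12.] [ 0.6846 -0.0446  0.12  ]
side o [0.4789 0.8273 0.9152] fwd [ 0.091  -0.6791 -0.7283]
caddy 0.89 [261. 222. 108. 136.] [0.5356 0.3196 0.0993]
flap 0.65 [272. 223.  98.  74.] [0.5332 0.2426 0.0998]
flap_handle 0.57 [272. 225.  96.  75.] [0.5335 0.2485 0.0985]
leveller 0.67 [273.  66.  97. 127.] [ 0.5982 -0.3355  0.0098]
pointer 0.76 [283. 114.  19.  63.] [ 0.6702 -0.1938  0.0518]
clip_mark 0.59 [278. 160.   9.   8.] [ 0.6692 -0.0417  0.1111]
{'t': 1.1, 'joint_positions': array([ 86.0698,  28.7009, -24.4659,  88.8304,  12.6508,  65.2204,
       -12.0484]), 'qvel': array([-0.0165, -0.0488, -0.0161, -0.1204, -0.0084,  0.007 ,  0.0018]), 'effort': array([ -0.0009, -56.9392,  -5.8109, -28.1337,   0.0127,   0.0019,
        -0.    ]), 'ee_pos': array([ 0.2118, -0.6145,  0.2313]), 'eef_rot': array([[ 0.9454,  0.3258,  0.    ],
       [ 0.3258, -0.9454,  0.    ],
       [ 0.    , -0.    , -1.    ]]), 'force': array([ 0.1242, -0.7311,  0.5664]), 'moment': array([ 0.0118, -0.0245, -0.0354]), 'width': 0.9979822025287977}
```

View pics/scene0.png

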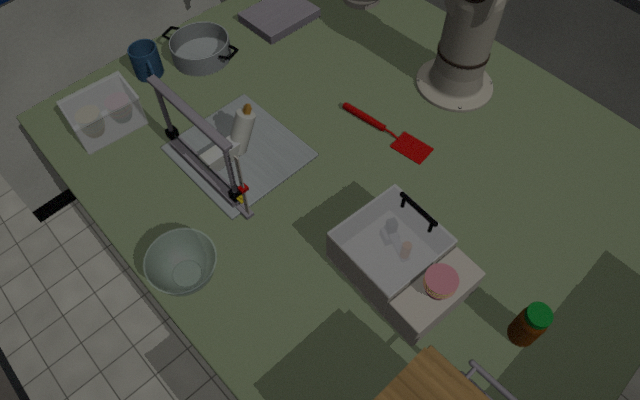

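View pics/side0.png

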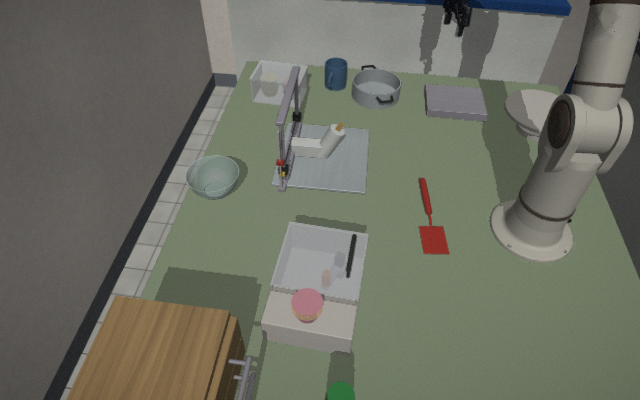

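```bash
python3 - <<'E'
from h import *
np.set_printoptions(precision=4,suppress=True)
V,U=np.mgrid[0:400,0:640]
vis=[]
for n in ['scene','side']:
    c=cam(n); f=np.load(f'{n}0.npz'); d=f['d'];im=f['im']
    W=world(c,np.stack([U,V],-1).reshape(-1,2),d.ravel()).reshape(400,640,3)
    ok=d>0
    def sel(lo,hi,zl,zh): return ok&(W[...,0]>lo[0])&(W[...,0]<hi[0])&(W[...,1]>lo[1])&(W[...,1]<hi[1])&(W[...,2]>zl)&(W[...,2]<zh)
    def mr(m,t):
        k,l,s,_=cv2.connectedComponentsWithStats(m.astype(np.uint8)); i=1+s[1:,4].argmax(); P=W[l==i]
        r=cv2.minAreaRect(P[:,:2].astype(np.float32)*1000); print(n,t,len(P),'z',np.median(P[:,2]),np.array(r[0]),np.array(r[1]),r[2])
    mr(sel((.35,.1),(.75,.5),.088,.106),'flap')
    mr(sel((.35,.1),(.75,.5),.07,.087),'ledge')
    mr(sel((.35,-.45),(.9,0.1),.003,.03),'plate')
    m=sel((.35,.1),(.75,.5),.112,.2); print('handle/liner')
    k,l,s,_=cv2.connectedComponentsWithStats(m.astype(np.uint8),connectivity=8)
    for i in range(1,k):
        if s[i,4]>8: P=W[l==i]; print(s[i],np.median(P,0),P.min(0),P.max(0),np.median(im[l==i],0))
    hsv=cv2.cvtColor(im,cv2.COLOR_RGB2HSV); reg=sel((.45,-.45),(.95,.1),.003,.4)
    for t,lo,hi in [('red',(0,150,80),(6,255,255)),('yellow',(22,120,80),(35,255,255)),('brass',(10,100,80),(21,255,255))]:
        m=reg&(cv2.inRange(hsv,lo,hi)>0)
        k,l,s,ce=cv2.connectedComponentsWithStats(m.astype(np.uint8),connectivity=8)
        for i in range(1,k):
            if s[i,4]>3: P=W[l==i]; print(n,t,ce[i],s[i],np.median(P,0),P.min(0),P.max(0))
    m=reg&sel((.45,-.45),(.95,.1),.2,.26); P=W[m]; print('frame top',len(P)); r=cv2.minAreaRect(P[:,:2].astype(np.float32)*1000); print(r)
    x0,y0=(145,75) if n=='scene' else (260,60)
    vis.append(cv2.resize(im[y0:y0+145,x0:x0+130 if n=='side' else x0+180][:, :130],None,fx=3,fy=3,interpolation=cv2.INTER_CUBIC))
cv2.imwrite('pics/crop0.png',np.hstack(vis)[...,::-1])
E
```

```text
scene flap 7479 z 0.09955178422960165 [539.038  234.6806] [180.5621 191.922 ] 86.1285629272461
scene ledge 3279 z 0.07898476165736423 [541.6317 276.1128] [261.0011 192.1771] 86.28960418701172
scene plate 4926 z 0.009686049526712703 [ 557.129  -213.9171] [226.981  296.0106] 0.5165044069290161
handle/liner
[400 192  38  38 306] [0.4761 0.2429 0.1382] [0.4655 0.1909 0.113 ] [0.4832 0.2897 0.1428] [11. 10. 11.]
[423 263  36  34 953] [0.5547 0.3653 0.1251] [0.5189 0.3328 0.1121] [0.5838 0.3965 0.1299] [123.  86.  91.]
[ 399  345   63   55 1980] [0.7146 0.4646 0.169 ] [0.6726 0.4292 0.153 ] [0.75  0.5   0.174] [98. 80. 52.]
[468 359   6   6  25] [0.6392 0.4973 0.1352] [0.6345 0.494  0.13  ] [0.6437 0.4999 0.1384] [68. 71. 63.]
scene red [243.0244 187.9512] [238 184  11   9  41] [ 0.6857 -0.0473  0.1148] [ 0.6754 -0.0574  0.109 ] [ 0.6932 -0.0414  0.1198]
scene yellow [240.1667 198.8889] [237 195   7   9  36] [ 0.6863 -0.0696  0.0524] [ 0.6784 -0.0778  0.0489] [ 0.6914 -0.057   0.0742]
scene brass [247.8125 108.7083] [245 104   7  10  48] [ 0.5407 -0.2093  0.1236] [ 0.5328 -0.2163  0.11  ] 
[... 681 characters left out ...]
] [0.7026 0.4665 0.1687] [0.6678 0.4286 0.112 ] [0.7498 0.5    0.1739] [129. 107.  75.]
[247 356   5   3   9] [0.6325 0.4988 0.1356] [0.629  0.4959 0.1338] [0.6365 0.5    0.1375] [98. 97. 98.]
side red [279.6667 162.1333] [277 159   7   7  30] [ 0.6769 -0.0455  0.1149] [ 0.6702 -0.0577  0.1052] [ 0.6873 -0.0412  0.1195]
side yellow [282.9286 173.8571] [282 172   3   5  14] [ 0.6755 -0.0665  0.0525] [ 0.6713 -0.0757  0.0513] [ 0.6797 -0.0568  0.0544]
side brass [339.2286 126.2857] [336 123   7   8  35] [ 0.5353 -0.2089  0.1249] [ 0.5272 -0.2165  0.1124] [ 0.5439 -0.2051  0.1342]
frame top 540
((679.276123046875, -199.44496154785156), (22.645824432373047, 309.90673828125), 0.41877296566963196)
```

View pics/crop0.png

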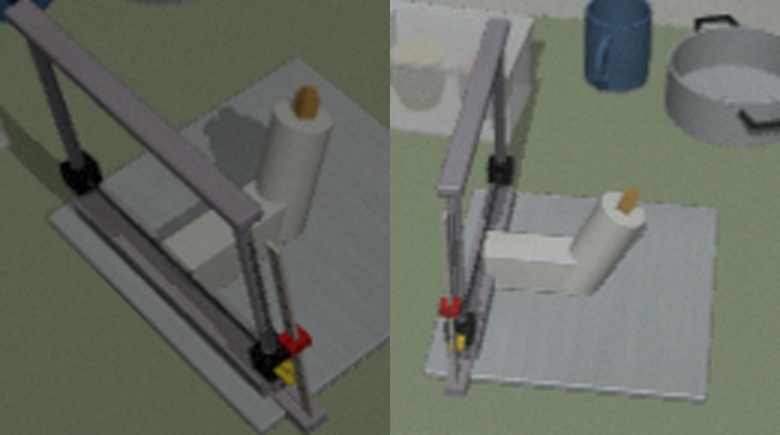

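```bash
cat >> h.py <<'E'
from scipy.spatial.transform import Rotation as Rn
def tilt(zdir,xdir):
    z=np.array(zdir,float);z/=np.linalg.norm(z);x=np.array(xdir,float);x-=z*(x@z);x/=np.linalg.norm(x)
    return np.c_[x,np.cross(z,x),z]
def plan(ways,fing,step=45,deg=7.5,start=None):
    """ways: list of (pos,R[,n]); prints rows of deltas, 8 to a call"""
    s=read_state(); p=np.array(s['ee_pos']);R=np.array(s['eef_rot']).reshape(3,3)
    if start: p,R=start
    rows=[]
    for w in ways:
        q,Q=np.array(w[0],float),np.array(w[1]); rv=Rn.from_matrix(R.T@Q).as_rotvec()
        n=max(int(np.ceil(np.linalg.norm(q-p)*1000/step)),int(np.ceil(np.degrees(np.linalg.norm(rv))/deg)),1)
        if len(w)>2:n=w[2]
        Rc=R
        for i in range(n):
            rows.append(np.r_[Rc.T@(q-p)*1000/n,rv/n,fing]); Rc=Rc@Rn.from_rotvec(rv/n).as_matrix()
        p,R=q,Q
    for i in range(0,len(rows),8):
        print('['+', '.join(', '.join(f'{round(float(v),1 if j<3 else 3):g}' for j,v in enumerate(r)) for r in rows[i:i+8])+']')
    return p,R
E
python3 - <<'E'
from h import *
np.set_printoptions(precision=4,suppress=True)
m=camera_model('wrist');T=np.array(m['tool_from_camera']);print(T,m['fx'],m['cx'],m['cy'])
foot=np.array([.543,-.209,.113]); a=np.radians(25);sz=np.array([-np.sin(a),0,np.cos(a)])
R=tilt(-sz,[1,0,0])
# camera 0.22 from shaft tip along axis
tip=foot+.024*sz
pc=T[:3,3]; tgt=T[:3,2] # camera fwd in tool
print('fwd',tgt)
# place shaft tip at tool-frame point pc+0.23*fwd
P=tip-R@(pc+.23*tgt); print(P,R)
plan([(P,R)],1)
E
```

```text
[[ 0.0004 -0.9518 -0.3068  0.0794]
 [ 1.      0.0004 -0.     -0.0008]
 [ 0.0001 -0.3068  0.9518 -0.1414]
 [ 0.      0.      0.      1.    ]] 290.41771511055504 325.4191412368895 201.8410723189194
fwd [-0.3068 -0.      0.9518]
[ 0.4921 -0.2098  0.2013] [[ 0.9063  0.      0.4226]
 [ 0.     -1.     -0.    ]
 [ 0.4226  0.     -0.9063]]
[36.1, -26.5, 2.7, -0.007, 0.039, 0.03, 1, 35.1, -27.6, 4, -0.007, 0.039, 0.03, 1, 34.1, -28.6, 5.1, -0.007, 0.039, 0.03, 1, 33, -29.7, 6.3, -0.007, 0.039, 0.03, 1, 31.9, -30.7, 7.3, -0.007, 0.039, 0.03, 1, 30.6, -31.6, 8.4, -0.007, 0.039, 0.03, 1, 29.3, -32.6, 9.3, -0.007, 0.039, 0.03, 1, 28, -33.5, 10.2, -0.007, 0.039, 0.03, 1]
[26.6, -34.4, 11.1, -0.007, 0.039, 0.03, 1, 25.1, -35.2, 11.9, -0.007, 0.039, 0.03, 1, 23.5, -36, 12.6, -0.007, 0.039, 0.03, 1]
```

Request:
servo_tool --deltas '[36.1,-26.5,2.7,-0.007,0.039,0.03,1,35.1,-27.6,4,-0.007,0.039,0.03,1,34.1,-28.6,5.1,-0.007,0.039,0.03,1,33,-29.7,6.3,-0.007,0.039,0.03,1,31.9,-30.7,7.3,-0.007,0.039,0.03,1,30.6,-31.6,8.4,-0.007,0.039,0.03,1,29.3,-32.6,9.3,-0.007,0.039,0.03,1,28,-33.5,10.2,-0.007,0.039,0.03,1]'

```text
t: 1.9
ee_pos: [0.4213, -0.3201, 0.2093]
eef_rot: [[0.945, 0.064, 0.322], [0.068, -0.998, -0.001], [0.321, 0.023, -0.947]]
force: [1.0, 0.1, 0.6]
width: 1.0
```

Request:
servo_tool --deltas '[26.6,-34.4,11.1,-0.007,0.039,0.03,1,25.1,-35.2,11.9,-0.007,0.039,0.03,1,23.5,-36,12.6,-0.007,0.039,0.03,1,0,0,0,0,0,0,1]'

```text
t: 2.3
ee_pos: [0.5054, -0.2013, 0.2021]
eef_rot: [[0.899, -0.023, 0.438], [-0.017, -1.0, -0.018], [0.438, 0.009, -0.899]]
force: [-0.5, -0.6, 0.1]
width: 0.997
```

```bash
python3 - <<'E'
from h import *
np.set_printoptions(precision=4,suppress=True)
s=read_state();print(s['t'],s['ee_pos'],s['eef_rot'])
c,im,d=shot('wrist'); cv2.imwrite('pics/w1.png',im[...,::-1]); np.savez('w1.npz',im=im,d=d,K=c[0],D=c[1],Rw=c[2],o=c[3])
print(recognise('wrist','shaft'))
foot=np.array([.543,-.209,.113]); a=np.radians(25);sz=np.array([-np.sin(a),0,np.cos(a)])
print(proj(c,[foot,foot+.024*sz]))
E
```

```text
2.3 [ 0.5054 -0.2013  0.2021] [[ 0.8989 -0.0229  0.4375]
 [-0.0168 -0.9997 -0.0179]
 [ 0.4378  0.0087 -0.899 ]]
[{'rect': [331.2, 202.8, 15.7, 23.4], 'conf': 0.6}, {'rect': [93.5, 0.4, 428.1, 302.9], 'conf': 0.26}]
[[333.7112 209.4042]
 [335.079  218.9997]]
```

View pics/w1.png

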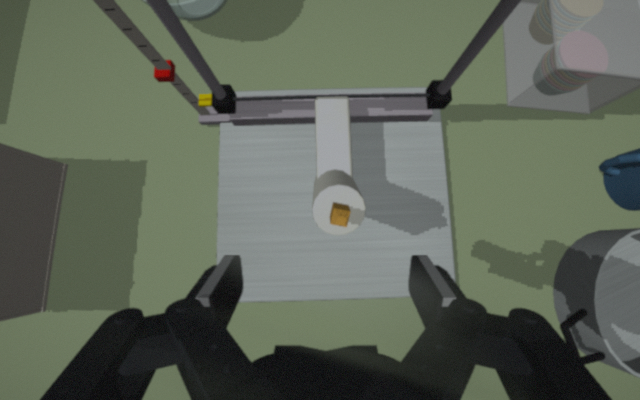

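```bash
python3 - <<'E'
from h import *
np.set_printoptions(precision=4,suppress=True)
f=np.load('w1.npz'); im,d=f['im'],f['d']; c=(f['K'],f['D'],f['Rw'],f['o'])
u0,v0=312,188
cr=cv2.resize(im[v0:v0+48,u0:u0+56],None,fx=12,fy=12,interpolation=cv2.INTER_CUBIC)
cv2.imwrite('pics/w1c.png',cr[...,::-1])
hsv=cv2.cvtColor(im,cv2.COLOR_RGB2HSV)
m=cv2.inRange(hsv,(8,100,60),(30,255,255));m[:188]=0;m[240:]=0;m[:,:312]=0;m[:,370:]=0
v,u=np.nonzero(m);print(len(u),u.min(),u.max(),v.min(),v.max())
W=world(c,np.c_[u,v],d[v,u]); 
a=np.radians(25);sz=np.array([-np.sin(a),0,np.cos(a)]);h=W@sz
print('along-axis range',np.percentile(h,[0,10,50,90,100]))
top=h>h.max()-.004; print('top n',top.sum(),W[top].mean(0),'uv',u[top].mean(),v[top].mean())
# white housing top disc: around
V,U=np.mgrid[185:240,308:372]; w=(im[V,U].min(-1)>90)&(m[V,U]==0); Wd=world(c,np.c_[U[w],V[w]],d[V[w],U[w]]); hh=Wd@sz
print('disc h hist',np.histogram(hh,12)); s=hh>np.percentile(hh,40); P=Wd[abs(hh-np.median(hh[s]))<.004]
ce=P.mean(0);n=np.linalg.svd(P-ce)[2][2];print('disc',len(P),P.min(0),P.max(0),(P.min(0)+P.max(0))/2,'n',n*np.sign(n[2]))
E
```

```text
344 331 349 204 225
along-axis range [-0.1256 -0.119  -0.1106 -0.1065  0.112 ]
top n 1 [ 0.5142 -0.1989  0.3634] uv 336.0 207.0
disc h hist (array([1159,   93,   36, 1816,   11,    0,    0,    0,    0,    0,    0,
          6]), array([-0.241 , -0.2116, -0.1821, -0.1527, -0.1233, -0.0939, -0.0645,
       -0.0351, -0.0056,  0.0238,  0.0532,  0.0826,  0.112 ]))
disc 1750 [ 0.522  -0.2371  0.0982] [ 0.5642 -0.1899  0.1199] [ 0.5431 -0.2135  0.1091] n [-0.4164 -0.0001  0.9092]
```

View pics/w1c.png

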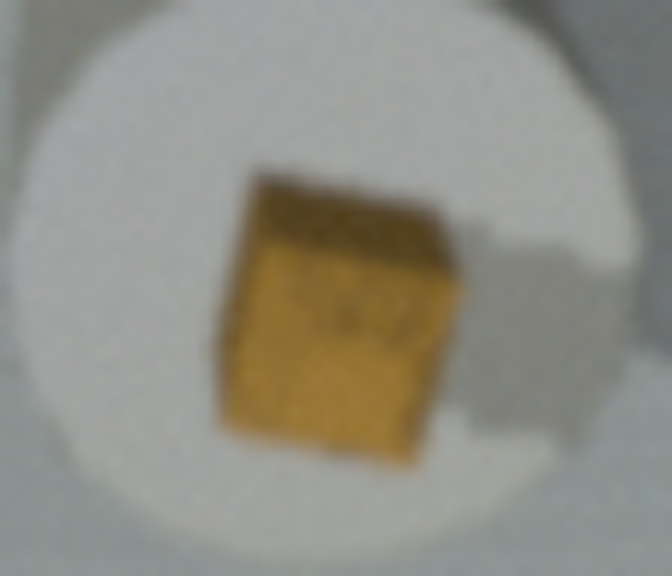

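```bash
python3 - <<'E'
from h import *
from scipy.optimize import least_squares
np.set_printoptions(precision=4,suppress=True)
f=np.load('w1.npz'); im,d=f['im'],f['d']; c=(f['K'],f['D'],f['Rw'],f['o'])
px=np.array([[262,240],[460,270],[415,465],[222,430],[260,178],[440,205],[217,348]])/12+[312,188]-.5+.5/12
yaw=np.radians(.4);a=np.radians(25)
sz=np.array([-np.sin(a)*np.cos(yaw),-np.sin(a)*np.sin(yaw),np.cos(a)])
bx=np.array([np.cos(a)*np.cos(yaw),np.cos(a)*np.sin(yaw),np.sin(a)]);by=np.cross(sz,bx)
def model(p):
    F=p[:3];th=p[3];x=np.cos(th)*bx+np.sin(th)*by;y=np.cross(sz,x)
    t,b=p[4],.007
    # order TL TR BR BL: image up=+x_tool(bx), right=-y
    q=[(1,1),(1,-1),(-1,-1),(-1,1)]
    X=[F+.024*sz+t*(i*x+j*y) for i,j in q]+[F+b*(i*x+j*y) for i,j in (q[0],q[1],q[3])]
    return np.array(X)
disc=np.array([.5431,-.2135,.1091])
def res(p): return np.r_[(proj(c,model(p))-px).ravel(),((p[:3]-disc)@sz)/.002,(p[4]-.0055)/.001]
r=least_squares(res,np.r_[disc,0,.0055]);p=r.x
print('foot',p[:3],'th',np.degrees(p[3]),'t',p[4],'res',r.fun.round(2))
# clip & pointer in wrist img
hsv=cv2.cvtColor(im,cv2.COLOR_RGB2HSV)
for t,lo,hi in [('red',(0,150,60),(6,255,255)),('yellow',(22,120,60),(35,255,255))]:
    m=cv2.inRange(hsv,lo,hi);m[130:]=0;v,u=np.nonzero(m);W=world(c,np.c_[u,v],d[v,u]);print(t,len(u),u.mean(),v.mean(),np.median(W,0),W.min(0),W.max(0))
# handle and lookout
h=np.array([.4715,.240,.137]); 
E
```

```text
foot [ 0.5439 -0.2134  0.1081] th -11.835122382100678 t 0.006748166835563986 res [ 0.32  1.45  0.33  1.76  0.65  0.95  0.48  1.17 -1.05 -2.29 -0.45 -1.85
 -0.44 -1.62 -0.64  1.25]
red 225 164.42222222222222 72.8488888888889 [ 0.6757 -0.0529  0.114 ] [ 0.5142 -0.1989  0.1059] [ 0.6892 -0.0426  0.3634]
yellow 169 204.8343195266272 99.63905325443787 [ 0.6802 -0.066   0.0516] [ 0.5142 -0.1989  0.0443] [ 0.6888 -0.0552  0.3634]
```

```bash
python3 - <<'E'
from h import *
print(read_state()['joint_positions'])
Q=tilt([0,0,-1],[.0663,.9978,0])
s=read_state(); 
plan([([.45,-.05,.28],Q,11),([.471,.239,.19],Q),([.471,.239,.117],Q)],0.6)
E
```

```text
[ 63.40982843   9.26839008 -40.03020089 125.809646    -9.04149735
  23.17424636 -58.89980469]
[-1.6, -14, -8.8, 0.032, -0.032, -0.137, 0.6, 0, -14.4, -8.3, 0.032, -0.032, -0.137, 0.6, 1.8, -14.5, -7.9, 0.032, -0.032, -0.137, 0.6, 3.5, -14.4, -7.5, 0.032, -0.032, -0.137, 0.6, 5.2, -14.1, -7.2, 0.032, -0.032, -0.137, 0.6, 6.9, -13.5, -6.9, 0.032, -0.032, -0.137, 0.6, 8.4, -12.6, -6.7, 0.032, -0.032, -0.137, 0.6, 9.9, -11.6, -6.6, 0.032, -0.032, -0.137, 0.6]
[11.2, -10.4, -6.6, 0.032, -0.032, -0.137, 0.6, 12.3, -9, -6.7, 0.032, -0.032, -0.137, 0.6, 13.2, -7.5, -6.8, 0.032, -0.032, -0.137, 0.6, 41.4, 0.3, 12.9, 0, 0, 0, 0.6, 41.4, 0.3, 12.9, 0, 0, 0, 0.6, 41.4, 0.3, 12.9, 0, 0, 0, 0.6, 41.4, 0.3, 12.9, 0, 0, 0, 0.6, 41.4, 0.3, 12.9, 0, 0, 0, 0.6]
[41.4, 0.3, 12.9, 0, 0, 0, 0.6, 41.4, 0.3, 12.9, 0, 0, 0, 0.6, 0, 0, 36.5, 0, 0, 0, 0.6, 0, 0, 36.5, 0, 0, 0, 0.6]
```

Request:
servo_tool --deltas '[-1.6,-14,-8.8,0.032,-0.032,-0.137,0.6,0,-14.4,-8.3,0.032,-0.032,-0.137,0.6,1.8,-14.5,-7.9,0.032,-0.032,-0.137,0.6,3.5,-14.4,-7.5,0.032,-0.032,-0.137,0.6,5.2,-14.1,-7.2,0.032,-0.032,-0.137,0.6,6.9,-13.5,-6.9,0.032,-0.032,-0.137,0.6,8.4,-12.6,-6.7,0.032,-0.032,-0.137,0.6,9.9,-11.6,-6.6,0.032,-0.032,-0.137,0.6]'

```text
t: 3.2
ee_pos: [0.4575, -0.1082, 0.2613]
eef_rot: [[0.439, 0.893, 0.104], [0.894, -0.445, 0.055], [0.095, 0.069, -0.993]]
force: [0.2, 0.8, -0.9]
width: 0.801
```

Request:
servo_tool --deltas '[11.2,-10.4,-6.6,0.032,-0.032,-0.137,0.6,12.3,-9,-6.7,0.032,-0.032,-0.137,0.6,13.2,-7.5,-6.8,0.032,-0.032,-0.137,0.6,41.4,0.3,12.9,0,0,0,0.6,41.4,0.3,12.9,0,0,0,0.6,41.4,0.3,12.9,0,0,0,0.6,41.4,0.3,12.9,0,0,0,0.6,41.4,0.3,12.9,0,0,0,0.6]'

```text
t: 4.0
ee_pos: [0.4591, 0.1255, 0.2175]
eef_rot: [[0.067, 0.998, -0.009], [0.997, -0.067, -0.024], [-0.024, -0.007, -1.0]]
force: [1.3, -0.2, 0.4]
width: 0.797
```

```bash
python3 - <<'E'
from h import *
s=read_state();print(s['joint_positions'],s['t'],s['ee_pos'])
Q=tilt([0,0,-1],[.0663,.9978,0])
plan([([.471,.239,.19],Q),([.471,.239,.117],Q)],0.6)
E
```

```text
[ 30.71389343  19.21879641 -58.90640896 112.51835289  20.16016179
  59.982946   -41.28710617] 4.0 [0.45912361 0.12550834 0.21754212]
[38.2, 1.5, 8.2, -0.002, 0.008, -0, 0.6, 38.2, 1.5, 8.6, -0.002, 0.008, -0, 0.6, 38.1, 1.5, 8.9, -0.002, 0.008, -0, 0.6, 0, 0, 36.5, 0, 0, 0, 0.6, 0, 0, 36.5, 0, 0, 0, 0.6]
```

Request:
servo_tool --deltas '[38.2,2.5,8.2,-0.002,0.008,0,0.6,38.2,2.5,8.6,-0.002,0.008,0,0.6,38.1,1.5,8.9,-0.002,0.008,0,0.6,5,3,5,0,0,0,0.6,0,0,0,0,0,0,0.6]'

```text
t: 4.5
ee_pos: [0.4808, 0.2445, 0.1812]
eef_rot: [[0.075, 0.997, -0.006], [0.997, -0.075, 0.001], [0.0, -0.006, -1.0]]
force: [-0.4, -0.8, -0.5]
width: 0.798
```

```bash
python3 - <<'E'
from h import *
s=read_state();print(s['ee_pos'])
Q=tilt([0,0,-1],[.0663,.9978,0])
c,im,d=shot('wrist')
V,U=np.mgrid[0:400,0:640];W=world(c,np.stack([U,V],-1).reshape(-1,2),d.ravel()).reshape(400,640,3)
m=(d>.05)&(W[...,2]>.125)&(W[...,2]<.15)&(W[...,1]<.31)&(W[...,1]>.16)&(W[...,0]>.44)&(W[...,0]<.51)
P=W[m];print(len(P),np.median(P,0),P.min(0),P.max(0))
plan([([.471,.239,.117],Q)],0.6,step=30)
E
```

```text
[0.48084917 0.2445309  0.18121499]
2026 [0.47176729 0.24763899 0.1388245 ] [0.46278281 0.19033277 0.13360538] [0.47944578 0.29126995 0.14159122]
[-2, -3, 21.6, -0.002, -0, -0.003, 0.6, -2, -3, 21.6, -0.002, -0, -0.003, 0.6, -2, -3.1, 21.6, -0.002, -0, -0.003, 0.6]
```

Request:
servo_tool --deltas '[-2,-3,21.6,-0.002,0,-0.003,0.6,-2,-3,21.6,-0.002,0,-0.003,0.6,-2,-3.1,20,-0.002,0,-0.003,0.6,0,0,0,0,0,0,0.6,0,0,0,0,0,0,-1,0,0,0,0,0,0,-1,0,0,0,0,0,0,-1]' --newtons 25

```text
t: 5.25
ee_pos: [0.4775, 0.2265, 0.1213]
eef_rot: [[0.086, 0.996, 0.006], [0.996, -0.086, -0.005], [-0.004, 0.006, -1.0]]
force: [-24.3, 2.0, 9.8]
width: 0.298
```

Request:
servo_tool --deltas '[0,0,0,0,0,0,-1]'

```text
t: 5.35
ee_pos: [0.4702, 0.2272, 0.1213]
eef_rot: [[0.084, 0.996, -0.006], [0.996, -0.085, -0.007], [-0.008, -0.006, -1.0]]
force: [-33.3, -0.1, 19.6]
width: 0.122
```

```bash
cat > arc.py <<'E'
from h import *
import sys
Hx,Hz,r=.6311,.0975,.1648
def arc(n,st=6.5):
    s=read_state();R=np.array(s['eef_rot']).reshape(3,3);p=np.array(s['ee_pos'])
    g=p+R[:,2]*.019
    e=np.array([.9978,-.0663,0]); hx=np.array([.631,.2285,0])
    u=(g-hx)@e; w=g[2]-Hz; a=np.arctan2(w,u); print('flap deg',166.6-np.degrees(a),'r',np.hypot(u,w),'f',s['force'].round(1))
    out=[];P=g
    for i in range(n):
        a-=np.radians(st); Q=hx+e*r*np.cos(a); Q=np.array([Q[0],P[1]+(Q[1]-P[1])*0,Hz+r*np.sin(a)])
        out.append(R.T@(Q-P)*1000); P=Q
    print(', '.join(', '.join(f'{v:.1f}' for v in o)+', 0, 0, 0, -1' for o in out))
arc(int(sys.argv[1]))
E
python3 arc.py 8
```

```text
flap deg -11.671014684107604 r 0.16058547104009788 f [-33.3  -0.1  19.6]
-0.3, -1.9, -18.7, 0, 0, 0, -1, 0.2, 3.6, -18.3, 0, 0, 0, -1, 0.3, 5.6, -17.8, 0, 0, 0, -1, 0.5, 7.6, -17.1, 0, 0, 0, -1, 0.7, 9.5, -16.1, 0, 0, 0, -1, 0.8, 11.2, -14.9, 0, 0, 0, -1, 1.0, 12.8, -13.5, 0, 0, 0, -1, 1.1, 14.3, -12.0, 0, 0, 0, -1
```

```bash
sed -i "s/p+R\[:,2\]\*.019/p-R[:,2]*.019/; s/P\[1\]+(Q\[1\]-P\[1\])\*0/P[1]+(Q[0]-P[0])*-.0663/" arc.py; python3 arc.py 8
```

```text
flap deg 1.5644572770149807 r 0.16591839292196392 f [-33.3  -0.1  19.6]
0.0, 7.6, -17.5, 0, 0, 0, -1, 0.0, 7.7, -17.0, 0, 0, 0, -1, 0.1, 9.6, -16.0, 0, 0, 0, -1, 0.1, 11.3, -14.8, 0, 0, 0, -1, 0.1, 13.0, -13.5, 0, 0, 0, -1, 0.2, 14.4, -11.9, 0, 0, 0, -1, 0.2, 15.6, -10.2, 0, 0, 0, -1, 0.2, 16.7, -8.4, 0, 0, 0, -1
```

Request:
servo_tool --deltas '[0,3,-12,0,0,0,-1,0,6,-18,0,0,0,-1,0,8,-17,0,0,0,-1,0,9.6,-16,0,0,0,-1,0,11.3,-14.8,0,0,0,-1]'

```text
t: 5.85
ee_pos: [0.5152, 0.2242, 0.203]
eef_rot: [[0.081, 0.997, 0.007], [0.997, -0.081, -0.004], [-0.004, 0.007, -1.0]]
force: [13.0, 3.3, -19.2]
width: 0.113
```

```bash
python3 arc.py 8
```

```text
flap deg 33.75710142716662 r 0.1697540106371118 f [ 13.    3.3 -19.2]
0.2, 18.6, -8.1, 0, 0, 0, -1, 0.2, 15.7, -10.1, 0, 0, 0, -1, 0.2, 16.8, -8.2, 0, 0, 0, -1, 0.2, 17.6, -6.3, 0, 0, 0, -1, 0.3, 18.2, -4.3, 0, 0, 0, -1, 0.3, 18.6, -2.2, 0, 0, 0, -1, 0.3, 18.7, -0.1, 0, 0, 0, -1, 0.3, 18.6, 2.1, 0, 0, 0, -1
```

Request:
servo_tool --deltas '[0,18,-9,0,0,0,-1,0,16,-9,0,0,0,-1,0,17,-8,0,0,0,-1,0,17.6,-6,0,0,0,-1,0,18.2,-4,0,0,0,-1]'

```text
t: 6.35
ee_pos: [0.594, 0.2191, 0.2471]
eef_rot: [[0.075, 0.997, -0.007], [0.997, -0.075, -0.01], [-0.01, -0.006, -1.0]]
force: [-2.9, -1.0, 1.1]
width: 0.111
```

```bash
python3 arc.py 8
```

```text
flap deg 64.50685511028419 r 0.1724525690899994 f [-2.9 -1.   1.1]
0.2, 20.9, 4.5, 0, 0, 0, -1, 0.1, 18.7, -0.9, 0, 0, 0, -1, 0.2, 18.6, 1.2, 0, 0, 0, -1, 0.2, 18.4, 3.3, 0, 0, 0, -1, 0.2, 17.9, 5.4, 0, 0, 0, -1, 0.2, 17.2, 7.4, 0, 0, 0, -1, 0.2, 16.2, 9.3, 0, 0, 0, -1, 0.2, 15.1, 11.1, 0, 0, 0, -1
```

Request:
servo_tool --deltas '[0,20,2,0,0,0,-1,0,18.7,1,0,0,0,-1,0,18.6,1.5,0,0,0,-1,0,18.4,3.3,0,0,0,-1,0,17.9,5.4,0,0,0,-1]'

```text
t: 6.85
ee_pos: [0.6882, 0.2129, 0.2412]
eef_rot: [[0.072, 0.997, -0.009], [0.997, -0.072, -0.01], [-0.01, -0.008, -1.0]]
force: [-2.6, 0.1, -2.4]
width: 0.115
```

```bash
python3 arc.py 4
```

```text
flap deg 96.28310577472624 r 0.17284029965524866 f [-2.6  0.1 -2.4]
0.2, 15.4, 14.7, 0, 0, 0, -1, 0.2, 16.3, 9.1, 0, 0, 0, -1, 0.2, 15.2, 10.8, 0, 0, 0, -1, 0.2, 13.9, 12.5, 0, 0, 0, -1
```

Request:
servo_tool --deltas '[0,0,0,0,0,0,-0.35,0,0,0,0,0,0,-0.35,0,0,-15,0,0,0,-0.35,0,0,-35,0,0,0,-0.35,0,0,-40,0,0,0,-0.35,0,-10,-25,0,0,0,0,0,-45,0,0,0,0,0,0,-45,0,0,0,0,0]'

```text
t: 7.65
ee_pos: [0.5893, 0.2214, 0.3692]
eef_rot: [[0.077, 0.997, -0.002], [0.997, -0.077, -0.004], [-0.004, -0.002, -1.0]]
force: [-1.3, -0.1, 1.2]
width: 0.498
```

```bash
python3 - <<'E'
from h import *
np.set_printoptions(precision=4,suppress=True)
s=read_state();print(s['joint_positions'])
c,im,d=shot('scene'); cv2.imwrite('pics/s2.png',im[...,::-1]); np.savez('s2.npz',im=im,d=d)
for l in ['crank_lug','crank_knob','crank_socket']:
  for r in recognise('scene',l)[:3]:
    x,y,w,h=r['rect'];u,v=x+w/2,y+h/2;print(l,r,world(c,[u,v],d[int(v),int(u)])[0])
cr=cv2.resize(im[150:350,300:500],None,fx=3,fy=3,interpolation=cv2.INTER_CUBIC);cv2.imwrite('pics/s2c.png',cr[...,::-1])
E
```

```text
[ 14.1347  28.3653 -55.317   80.6823  23.2807  83.1184 -45.1639]
crank_lug {'rect': [379.7, 216.8, 32.6, 45.2], 'conf': 0.78} [0.507  0.2276 0.0381]
crank_knob {'rect': [377.1, 215.5, 38.9, 43.4], 'conf': 0.7} [0.5027 0.2251 0.0392]
crank_socket {'rect': [379.6, 218.1, 32.7, 46.2], 'conf': 0.66} [0.5096 0.23   0.0369]
```

View pics/s2c.png

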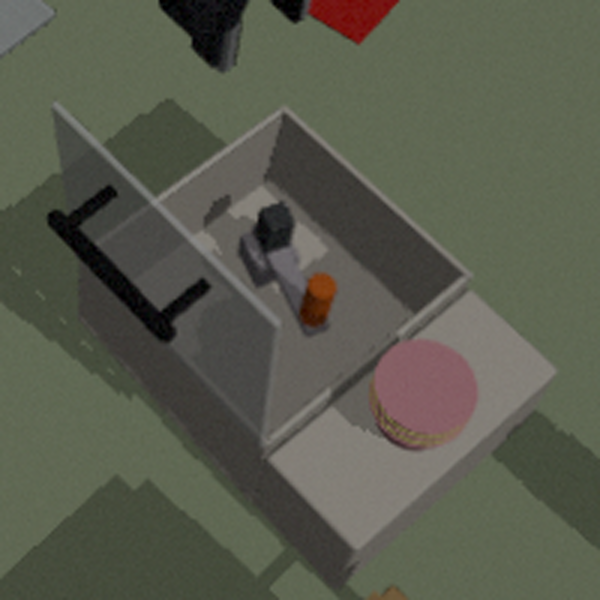

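```bash
python3 - <<'E'
from h import *
np.set_printoptions(precision=4,suppress=True)
f=np.load('s2.npz');c=cam('scene');d=f['d']
A=np.array([[276,213],[321,282]])/3+[300,150]
print(at_z(c,A[:1],.074),at_z(c,A[1:],.085),[d[int(v)-1:int(v)+2,int(u)-1:int(u)+2].mean() for u,v in A])
print(world(c,A,[d[int(v),int(u)] for u,v in A]))
Q=tilt([0,0,-1],[.0663,.9978,0])
# move above: camera over crank: camera at tool +x (y) .08, looks back -> 
plan([([.50,.20,.26],Q)],0.6)
E
```

```text
[[0.4989 0.2031 0.074 ]] [[0.523  0.2633 0.085 ]] [np.float32(1.0428451), np.float32(0.9995789)]
[[0.4955 0.201  0.0678]
 [0.5223 0.2629 0.0836]]
[-6.7, -21.9, 27.4, -0, 0.002, -0.002, 0.6, -6.7, -21.9, 27.4, -0, 0.002, -0.002, 0.6, -6.7, -22, 27.3, -0, 0.002, -0.002, 0.6, -6.7, -22, 27.3, -0, 0.002, -0.002, 0.6]
```

```bash
python3 - <<'E'
from h import *
a=np.radians(67.5)
Q=tilt([0,0,-1],[np.cos(a),np.sin(a),0])
plan([([.493,.191,.15],Q,7)],0.)
E
```

```text
[-5, -13.4, 31.4, 0, 0.001, 0.045, 0, -5.7, -13.2, 31.4, 0, 0.001, 0.045, 0, -6.3, -12.9, 31.4, 0, 0.001, 0.045, 0, -6.9, -12.6, 31.4, 0, 0.001, 0.045, 0, -7.5, -12.3, 31.3, 0, 0.001, 0.045, 0, -8.1, -11.9, 31.3, 0, 0.001, 0.045, 0, -8.7, -11.5, 31.3, 0, 0.001, 0.045, 0]
```

Request:
servo_tool --deltas '[-5,-13.4,31.4,0,0.001,0.045,0,-5.7,-13.2,31.4,0,0.001,0.045,0,-6.3,-12.9,31.4,0,0.001,0.045,0,-6.9,-12.6,31.4,0,0.001,0.045,0,-7.5,-12.3,31.3,0,0.001,0.045,0,-8.1,-11.9,31.3,0,0.001,0.045,0,-8.7,-11.5,25,0,0.001,0.045,0,0,0,0,0,0,0,0]'

```text
t: 8.65
ee_pos: [0.5023, 0.1894, 0.1555]
eef_rot: [[0.401, 0.916, 0.015], [0.916, -0.401, 0.004], [0.01, 0.012, -1.0]]
force: [-1.1, -1.0, 0.0]
width: 0.501
```

```bash
python3 - <<'E'
from h import *
np.set_printoptions(precision=4,suppress=True)
s=read_state();print(s['ee_pos'],s['qvel'].round(2))
c,im,d=shot('wrist');cv2.imwrite('pics/w3.png',im[...,::-1]);np.savez('w3.npz',im=im,d=d,K=c[0],D=c[1],Rw=c[2],o=c[3])
V,U=np.mgrid[0:400,0:640];W=world(c,np.stack([U,V],-1).reshape(-1,2),d.ravel()).reshape(400,640,3)
near=(d>.05)&(abs(W[...,0]-.5)<.08)&(abs(W[...,1]-.225)<.075)
hsv=cv2.cvtColor(im,cv2.COLOR_RGB2HSV)
for t,m in [('lugtop',near&(W[...,2]>.066)&(W[...,2]<.08)&(hsv[...,2]<70)),('knobtop',near&(W[...,2]>.079)&(W[...,2]<.092)&(cv2.inRange(hsv,(0,120,40),(22,255,255))>0))]:
    k,l,st,ce=cv2.connectedComponentsWithStats(m.astype(np.uint8));
    if k<2: continue
    i=1+st[1:,4].argmax();P=W[l==i];r=cv2.minAreaRect((P[:,:2]*1000).astype(np.float32));print(t,len(P),np.median(P,0),r,ce[i])
E
```

```text
[0.5023 0.1894 0.1555] [ 0.32 -0.47 -0.63 -5.32  0.31  1.02  2.23]
lugtop 424 [0.4981 0.2069 0.0715] ((496.39166259765625, 205.15956115722656), (19.283966064453125, 18.650686264038086), 67.11707305908203) [310.658  194.8325]
knobtop 596 [0.5212 0.2654 0.0837] ((521.0770874023438, 265.3655090332031), (18.94696807861328, 18.62164306640625), 20.08749771118164) [305.5872 113.4547]
```

View pics/w3.png

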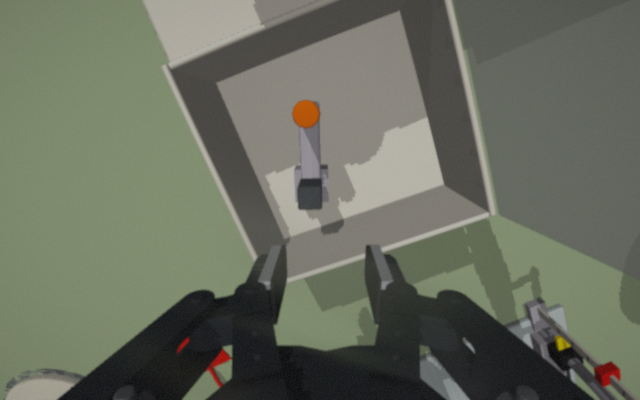

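```bash
python3 - <<'E'
from h import *
a=np.radians(67.5)
Q=tilt([0,0,-1],[np.cos(a),np.sin(a),0])
plan([([.497,.2055,.1],Q,2),([.497,.2055,.042],Q,3)],0.)
E
```

```text
[5, -7, 28.7, 0.007, -0.006, -0.01, 0, 5.2, -6.7, 28.7, 0.007, -0.006, -0.01, 0, 0, 0, 19.3, 0, 0, 0, 0, 0, 0, 19.3, 0, 0, 0, 0, 0, 0, 19.3, 0, 0, 0, 0]
```

Request:
servo_tool --deltas '[5,-7,25,0.007,-0.006,-0.01,0,5.2,-6.7,20,0.007,-0.006,-0.01,0,0,0,0,0,0,0,0]'

```text
t: 9.0
ee_pos: [0.5061, 0.2081, 0.1176]
eef_rot: [[0.382, 0.924, 0.012], [0.924, -0.382, 0.004], [0.008, 0.01, -1.0]]
force: [-0.2, 0.7, -0.5]
width: 0.497
```

```bash
python3 - <<'E'
from h import *
s=read_state();print(s['ee_pos'])
a=np.radians(67.5)
Q=tilt([0,0,-1],[np.cos(a),np.sin(a),0])
plan([([.497,.2055,.042],Q,3)],0.)
E
```

```text
[0.50605523 0.20806914 0.11761753]
[-2.2, -2.7, 25.2, 0.003, -0.003, 0, 0, -2.1, -2.6, 25.2, 0.003, -0.003, 0, 0, -2, -2.5, 25.2, 0.003, -0.003, 0, 0]
```

Request:
servo_tool --deltas '[-6,-8,8,0.006,-0.006,0,0,0,0,0,0,0,0,0]'

```text
t: 9.2
ee_pos: [0.4996, 0.2067, 0.1121]
eef_rot: [[0.382, 0.924, 0.009], [0.924, -0.382, 0.002], [0.006, 0.007, -1.0]]
force: [-1.1, -0.1, -0.5]
width: 0.5
```

```bash
python3 - <<'E'
from h import *
s=read_state();print(s['ee_pos'])
a=np.radians(67.5)
Q=tilt([0,0,-1],[np.cos(a),np.sin(a),0])
plan([([.497,.2055,.042],Q,3)],0.)
E
```

```text
[0.49956902 0.20665325 0.1120831 ]
[-0.8, -0.8, 23.4, 0.002, -0.002, 0, 0, -0.8, -0.8, 23.4, 0.002, -0.002, 0, 0, -0.7, -0.7, 23.4, 0.002, -0.002, 0, 0]
```

Request:
servo_tool --deltas '[-1.3,-1.3,24,0.003,-0.003,0,0,-1,-1,24,0.002,-0.002,0,0,-0.7,-0.7,22,0.002,-0.002,0,0,0,0,3,0,0,0,0]'

```text
t: 9.6
ee_pos: [0.5031, 0.2052, 0.0434]
eef_rot: [[0.385, 0.923, 0.012], [0.923, -0.385, 0.001], [0.005, 0.011, -1.0]]
force: [-0.6, -1.2, -0.9]
width: 0.499
```

```bash
python3 - <<'E'
from h import *
s=read_state();print(s['ee_pos'],s['force'])
a=np.radians(67.5)
Q=tilt([0,0,-1],[np.cos(a),np.sin(a),0])
plan([([.497,.2055,.042],Q,1)],0.)
E
```

```text
[0.50313194 0.20516014 0.04341714] [-0.57147743 -1.23380917 -0.9192348 ]
[-2.1, -5.8, 1.3, 0.011, -0.005, -0.002, 0]
```

Request:
servo_tool --deltas '[-2,-6,1,0.011,-0.005,-0.002,0,0,-1.5,0,0,0,0,0,0,0,0,0,0,0,-1,0,0,0,0,0,0,-1,0,0,0,0,0,0,-1]' --newtons 60

```text
t: 10.1
ee_pos: [0.4981, 0.207, 0.047]
eef_rot: [[0.384, 0.924, 0.005], [0.924, -0.384, 0.002], [0.004, 0.004, -1.0]]
force: [0.1, 1.3, -1.6]
width: 0.22
```

Request:
servo_tool --deltas '[0,0,0,0,0,0,-1,0,0,0,0,0,0,-1]'

```text
t: 10.3
ee_pos: [0.4979, 0.2067, 0.0471]
eef_rot: [[0.384, 0.924, 0.005], [0.924, -0.384, 0.002], [0.003, 0.004, -1.0]]
force: [-0.4, 0.7, -1.8]
width: 0.22
```

```bash
cat >> h.py <<'E'
yaw=np.radians(.4);_a=np.radians(25)
sz=np.array([-np.sin(_a)*np.cos(yaw),-np.sin(_a)*np.sin(yaw),np.cos(_a)])
bx=np.array([np.cos(_a)*np.cos(yaw),np.cos(_a)*np.sin(yaw),np.sin(_a)]);by=np.cross(sz,bx)
foot=np.array([.5439,-.2134,.1081])
def RS(deg): t=np.radians(deg); return tilt(-sz,np.cos(t)*bx+np.sin(t)*by)
def err(P,Q):
    s=read_state();p=np.array(s['ee_pos']);R=np.array(s['eef_rot']).reshape(3,3)
    print('err tool mm',(R.T@(P-p)*1000).round(1),'rot',Rn.from_matrix(R.T@Q).as_rotvec().round(3),'f',np.round(R.T@np.array(s['force']),1),'t',s['t'])
E
python3 - <<'E'
from h import *
R=np.array(read_state()['eef_rot']).reshape(3,3)
Q=RS(78.2); pre=foot+sz*.110
print(pre)
plan([([.495,.207,.25],R,5),([.45,.06,.28],Q,6),(pre,Q,8)],-1)
E
```

```text
[ 0.49741312 -0.21372454  0.20779386]
[-0, -0.4, -40.6, 0, 0, 0, -1, -0, -0.4, -40.6, 0, 0, 0, -1, -0, -0.4, -40.6, 0, 0, 0, -1, -0, -0.4, -40.6, 0, 0, 0, -1, -0, -0.4, -40.6, 0, 0, 0, -1, -25.5, 2.5, -5.1, -0.069, 0.021, -0.032, -1, -25.4, 2, -5.5, -0.069, 0.021, -0.032, -1, -25.4, 1.6, -5.9, -0.069, 0.021, -0.032, -1]
[-25.3, 1.2, -6.3, -0.069, 0.021, -0.032, -1, -25.2, 0.9, -6.8, -0.069, 0.021, -0.032, -1, -25.1, 0.5, -7.3, -0.069, 0.021, -0.032, -1, -33.3, 8.3, 10.6, 0, 0, 0, -1, -33.3, 8.3, 10.6, 0, 0, 0, -1, -33.3, 8.3, 10.6, 0, 0, 0, -1, -33.3, 8.3, 10.6, 0, 0, 0, -1, -33.3, 8.3, 10.6, 0, 0, 0, -1]
[-33.3, 8.3, 10.6, 0, 0, 0, -1, -33.3, 8.3, 10.6, 0, 0, 0, -1, -33.3, 8.3, 10.6, 0, 0, 0, -1]
```

Request:
servo_tool --deltas '[0,0,-10,0,0,0,-1,0,-0.4,-35,0,0,0,-1,0,-0.4,-40.6,0,0,0,-1,0,-0.4,-40.6,0,0,0,-1,0,-0.4,-40.6,0,0,0,-1,0,-0.4,-30,0,0,0,-1,-25.4,2,-5.5,-0.069,0.021,-0.032,-1,-25.4,1.6,-5.9,-0.069,0.021,-0.032,-1]'

```text
t: 11.1
ee_pos: [0.4786, 0.1622, 0.2649]
eef_rot: [[0.312, 0.939, 0.147], [0.949, -0.315, -0.004], [0.043, 0.14, -0.989]]
force: [-0.6, -0.7, -1.9]
width: 0.22
```

Request:
servo_tool --deltas '[-25.3,1.2,-6.3,-0.069,0.021,-0.032,-1,-25.2,0.9,-6.8,-0.069,0.021,-0.032,-1,-25.1,0.5,-7.3,-0.069,0.021,-0.032,-1,-25.1,0.5,-7.3,-0.069,0.021,-0.032,-1,-33.3,8.3,10.6,0,0,0,-1,-33.3,8.3,10.6,0,0,0,-1]'

```text
t: 11.7
ee_pos: [0.4563, -0.0062, 0.2732]
eef_rot: [[0.157, 0.885, 0.439], [0.985, -0.173, -0.004], [0.072, 0.433, -0.899]]
force: [0.4, -0.0, -2.9]
width: 0.223
```

```bash
python3 - <<'E'
from h import *
s=read_state();print(s['ee_pos'],s['width'],s['joint_positions'].round(1))
plan([(foot+sz*.110,RS(78.2))],-1,step=36)
E
```

```text
[ 0.45634589 -0.00623258  0.2732306 ] 0.22285680984252662 [ 36.  -12.9 -34.4 132.3 -13.5  32.9   0.3]
[-29, 6.3, 11.1, 0.003, 0.001, 0.004, -1, -28.9, 6.4, 11.1, 0.003, 0.001, 0.004, -1, -28.9, 6.5, 11, 0.003, 0.001, 0.004, -1, -28.9, 6.7, 11, 0.003, 0.001, 0.004, -1, -28.9, 6.8, 11, 0.003, 0.001, 0.004, -1, -28.9, 7, 10.9, 0.003, 0.001, 0.004, -1, -28.8, 7.1, 10.9, 0.003, 0.001, 0.004, -1]
```

Request:
servo_tool --deltas '[-29,6.3,11.1,0.003,0.001,0.004,-1,-28.9,6.4,11.1,0.003,0.001,0.004,-1,-28.9,6.5,11,0.003,0.001,0.004,-1,-28.9,6.7,11,0.003,0.001,0.004,-1,-28.9,6.8,11,0.003,0.001,0.004,-1,-28.9,7,10.9,0.003,0.001,0.004,-1,-28.8,7.1,6,0.003,0.001,0.004,-1,0,0,0,0,0,0,-1]'

```text
t: 12.5
ee_pos: [0.4936, -0.2212, 0.2122]
eef_rot: [[0.173, 0.891, 0.42], [0.981, -0.194, 0.005], [0.086, 0.412, -0.907]]
force: [0.0, 0.1, -2.1]
width: 0.216
```

```bash
python3 - <<'E'
from h import *
np.set_printoptions(precision=4,suppress=True)
s=read_state();print(s['ee_pos'],s['width'],s['joint_positions'].round(1))
err(foot+sz*.110,RS(78.2))
c,im,d=shot('wrist');np.savez('w4.npz',im=im,d=d,K=c[0],D=c[1],Rw=c[2],o=c[3])
c2,im2,_=shot('scene');c3,im3,_=shot('side')
a=proj(c2,foot).ravel().astype(int);b=proj(c3,foot).ravel().astype(int);print(a,b)
f=lambda im,p,r:cv2.resize(im[p[1]-r:p[1]+r,p[0]-r:p[0]+r],(390,390),interpolation=cv2.INTER_CUBIC)
cv2.imwrite('pics/m4.png',np.vstack([np.hstack([f(im2,a,40),f(im3,b,32)])])[...,::-1])
cv2.imwrite('pics/w4.png',im[...,::-1])
R=c[2]@np.array(camera_model('wrist')['tool_from_camera'])[:3,:3].T;p=np.array(s['ee_pos'])
V,U=np.mgrid[0:400,0:640];W=world(c,np.stack([U,V],-1).reshape(-1,2),d.ravel()).reshape(400,640,3)
T=(W-p)@np.array(s['eef_rot']).reshape(3,3)
hsv=cv2.cvtColor(im,cv2.COLOR_RGB2HSV)
m=(cv2.inRange(hsv,(0,150,40),(22,255,255))>0)&(d>.05)&(d<.3)&(abs(T[...,0]-.066)<.03)&(abs(T[...,1])<.03)
P=T[m];print('knob tool',len(P),np.median(P,0),P.min(0),P.max(0)); top=P[P[:,2]<np.percentile(P[:,2],10)+.004];print(top.mean(0))
E
```

```text
[ 0.4936 -0.2212  0.2122] 0.2161985561575554 [ 44.9   6.8 -16.5 124.7 -21.4  28.6  34.8]
err tool mm [7.6 0.1 5.6] rot [-0.003 -0.002  0.005] f [-0.1 -0.9  1.9] t 12.5
[246 113] [336 129]
knob tool 2226 [ 0.064  -0.0003 -0.0367] [ 0.0538 -0.0094 -0.0389] [ 0.073   0.0092 -0.0026]
[ 0.0637 -0.0001 -0.0368]
```

View pics/m4.png

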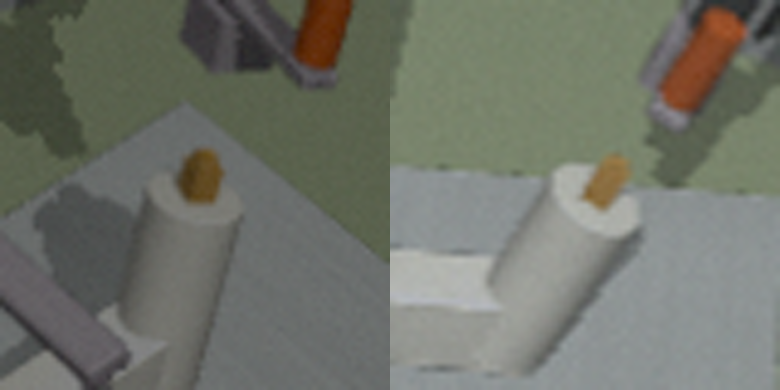

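```bash
cat >> h.py <<'E'
off=np.array([-.002,0,.043])
def ins(st,deg=78.2,F=foot): R=RS(deg); return F+sz*st-R@off,R
E
python3 - <<'E'
from h import *
err(*ins(.032))
E
```

```text
err tool mm [ 4.4  1.7 40.7] rot [-0.005 -0.005  0.01 ] f [-0.2 -1.1  2.4] t 12.65
```

Request:
servo_tool --deltas '[3,1,16,-0.003,-0.003,0.005,-1,2,1,14,-0.003,-0.003,0.005,-1,1,0.5,8,0,0,0,-1,0,0,0,0,0,0,-1]'

```text
t: 13.05
ee_pos: [0.5133, -0.2043, 0.1806]
eef_rot: [[0.171, 0.889, 0.425], [0.982, -0.191, 0.005], [0.086, 0.416, -0.905]]
force: [0.8, 0.2, -2.4]
width: 0.223
```

```bash
python3 - <<'E'
from h import *
err(*ins(.032))
c2,im2,_=shot('scene');c3,im3,_=shot('side')
a=[246,110];b=[336,126]
f=lambda im,p,r:cv2.resize(im[p[1]-r:p[1]+r,p[0]-r:p[0]+r],(390,390),interpolation=cv2.INTER_CUBIC)
cv2.imwrite('pics/m5.png',np.hstack([f(im2,a,32),f(im3,b,26)])[...,::-1])
E
```

```text
err tool mm [-7.7 -1.   3.6] rot [ 0.002 -0.003  0.008] f [ 0.1 -0.4  2.5] t 13.05
```

View pics/m5.png

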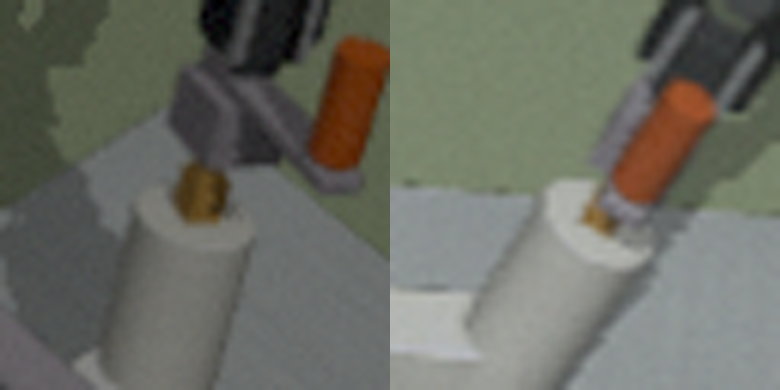

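Request:
servo_tool --deltas '[-7.5,-1,0,0,0,0.008,-1,0,0,0,0,0,0,-1]'

```text
t: 13.35
ee_pos: [0.5113, -0.2131, 0.1815]
eef_rot: [[0.179, 0.886, 0.427], [0.98, -0.199, 0.003], [0.087, 0.418, -0.904]]
force: [-0.0, 0.3, -2.4]
width: 0.219
```

```bash
python3 -c "
from h import *
err(*ins(.032))"
```

```text
err tool mm [ 1.2 -1.3  5.3] rot [ 0.005 -0.001 -0.001] f [ 0.1 -1.1  2.2] t 13.35
```

Request:
servo_tool --deltas '[0.6,-1.2,5,0.004,0,0,-1,0,-0.5,5,0,0,0,-1,0,0,0,0,0,0,-1]'

```text
t: 13.65
ee_pos: [0.5142, -0.2136, 0.1719]
eef_rot: [[0.181, 0.887, 0.425], [0.98, -0.201, 0.002], [0.087, 0.416, -0.905]]
force: [-0.1, -0.3, -2.7]
width: 0.222
```

```bash
python3 -c "
from h import *
err(*ins(0))"
```

```text
err tool mm [ 2.  -0.1 27.4] rot [ 0.002  0.001 -0.003] f [-0.6 -1.2  2.4] t 13.65
```

Request:
servo_tool --deltas '[1.8,0,4,0,0,0,-1,0,0,5,0,0,0,-1,0,0,5,0,0,0,-1]'

```text
t: 13.95
ee_pos: [0.5212, -0.2113, 0.1589]
eef_rot: [[0.181, 0.887, 0.425], [0.98, -0.2, 0.002], [0.087, 0.416, -0.905]]
force: [0.0, 0.8, -1.5]
width: 0.226
```

```bash
python3 -c "
from h import *
err(*ins(0))"
```

```text
err tool mm [-0.4 -0.4 12.6] rot [ 0.003  0.    -0.002] f [ 0.7 -0.8  1.4] t 13.95
```

Request:
servo_tool --deltas '[0,0,5,0,0,0,-1,0,0,5,0,0,0,-1,0,0,4,0,0,0,-1]'

```text
t: 14.25
ee_pos: [0.5263, -0.2115, 0.1472]
eef_rot: [[0.181, 0.888, 0.424], [0.98, -0.2, 0.002], [0.087, 0.415, -0.906]]
force: [-69.1, 13.3, 104.8]
width: 0.224
```

```bash
python3 -c "
from h import *
err(*ins(0))"
```

```text
err tool mm [-0.1 -0.2 -0.1] rot [ 0.001  0.    -0.002] f [   9.7  -20.5 -124.1] t 14.25
```

Request:
servo_tool --deltas '[0,0,-1.5,0,0,0,-1]'

```text
t: 14.35
ee_pos: [0.5254, -0.2116, 0.1493]
eef_rot: [[0.18, 0.888, 0.424], [0.98, -0.2, 0.002], [0.087, 0.415, -0.906]]
force: [1.0, 1.7, -2.9]
width: 0.222
```

```bash
python3 -c "
from h import *
err(*ins(0))"
```

```text
err tool mm [-0.  -0.3  2.2] rot [ 0.002  0.001 -0.002] f [ 1.6 -0.7  3. ] t 14.35
```

Request:
servo_tool --deltas '[0,0,0.8,0,0,0,-1,0,0,0.7,0,0,0,-1]'

```text
t: 14.55
ee_pos: [0.5261, -0.2115, 0.148]
eef_rot: [[0.18, 0.887, 0.424], [0.98, -0.2, 0.002], [0.086, 0.415, -0.906]]
force: [0.1, 0.6, -1.2]
width: 0.217
```

Request:
servo_tool --deltas '[0,0,0.4,0,0,0,-1]'

```text
t: 14.65
ee_pos: [0.5262, -0.2117, 0.1475]
eef_rot: [[0.181, 0.887, 0.424], [0.98, -0.2, 0.002], [0.086, 0.415, -0.906]]
force: [-11.5, 2.2, 14.3]
width: 0.223
```

Request:
servo_tool --deltas '[0,0,0,0,0,0,0,0,0,0,0,0,0,0,0,0,-10,0,0,0,0,0,0,-25,0,0,0,0,0,0,-25,0,0,0,0,30,0,0,0,0,0,0,30,0,0,0,0,0,0,0,0,0,0,0,0,0]'

```text
t: 15.45
ee_pos: [0.5133, -0.1549, 0.2129]
eef_rot: [[0.186, 0.884, 0.43], [0.979, -0.204, -0.003], [0.085, 0.421, -0.903]]
force: [-0.3, -0.0, 0.1]
width: 0.497
```

```bash
cat >> h.py <<'E'
def knob(phi,up,deg=78.2,F=foot):
    t=np.radians(phi); return F+sz*up+.066*(np.cos(t)*bx+np.sin(t)*by),RS(deg)
E
python3 - <<'E'
from h import *
np.set_printoptions(precision=4,suppress=True)
s=read_state();print(s['joint_positions'].round(1))
err(*knob(78.2,.045))
c,im,d=shot('scene');a=[246,110]
c3,im3,_=shot('side');b=[336,126]
f=lambda im,p,r:cv2.resize(im[p[1]-r:p[1]+r,p[0]-r:p[0]+r],(390,390),interpolation=cv2.INTER_CUBIC)
cv2.imwrite('pics/m6.png',np.hstack([f(im,a,32),f(im3,b,26)])[...,::-1])
c,im,d=shot('wrist')
V,U=np.mgrid[0:400,0:640];W=world(c,np.stack([U,V],-1).reshape(-1,2),d.ravel()).reshape(400,640,3)
hsv=cv2.cvtColor(im,cv2.COLOR_RGB2HSV)
X=np.stack([(W-foot)@bx,(W-foot)@by,(W-foot)@sz],-1)
m=(cv2.inRange(hsv,(0,150,40),(22,255,255))>0)&(d>.05)&(d<.4)&(abs(X[...,2]-.08)<.006)
P=X[m];print('knob top (bx,by,sz)',len(P),P.mean(0),np.median(P[:,2]),'ang',np.degrees(np.arctan2(*np.median(P[:,:2],0)[::-1])))
m=(hsv[...,2]<80)&(d>.05)&(abs(X[...,2]-.069)<.006)&(np.hypot(X[...,0],X[...,1])<.025);P=X[m];print('lug top',len(P),P.mean(0),np.median(P[:,2]) if len(P) else 0)
E
```

```text
[ 36.7   5.  -18.1 126.9 -15.1  24.8  19.5]
err tool mm [ 5.4 -5.1 62.6] rot [ 0.009  0.004 -0.006] f [-0.1 -0.3 -0.2] t 15.45
knob top (bx,by,sz) 731 [0.0067 0.0677 0.0813] 0.08175591528222657 ang 84.35298415969628
lug top 709 [-0.006   0.0034  0.0695] 0.07011626407144474
```

View pics/m6.png

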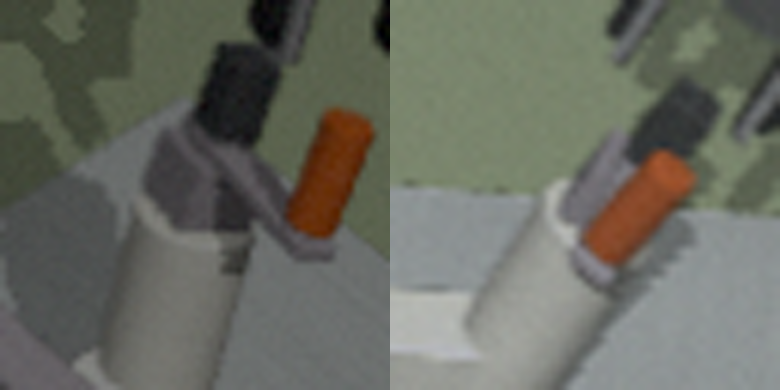

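Request:
servo_tool --deltas '[5,-5,0,0.008,0.004,-0.006,0,0,0,0,0,0,0,0]'

```text
t: 15.8
ee_pos: [0.5081, -0.1542, 0.2097]
eef_rot: [[0.186, 0.888, 0.421], [0.979, -0.205, -0.0], [0.086, 0.412, -0.907]]
force: [-0.9, -0.2, 0.3]
width: 0.5
```

```bash
python3 -c "
from h import *
err(*knob(78.2,.045))"
```

```text
err tool mm [ 5.8  1.5 62. ] rot [-0.001  0.003 -0.007] f [-0.3 -0.6 -0.7] t 15.8
```

Request:
servo_tool --deltas '[4,0.5,22,0,0.003,-0.006,0,2,0,22,0,0,0,0,0,0,14,0,0,0,0,0,0,0,0,0,0,0]'

```text
t: 16.2
ee_pos: [0.5345, -0.1519, 0.1562]
eef_rot: [[0.185, 0.887, 0.422], [0.979, -0.204, -0.0], [0.086, 0.413, -0.907]]
force: [-1.3, -0.4, 0.2]
width: 0.499
```

```bash
python3 -c "
from h import *
err(*knob(78.2,.045))"
```

```text
err tool mm [3.2 0.7 2.4] rot [ 0.     0.003 -0.006] f [-0.6 -1.  -0.7] t 16.2
```

Request:
servo_tool --deltas '[3,0.5,1.5,0,0.003,-0.006,0,0,0,0,0,0,0,-1,0,0,0,0,0,0,-1,0,0,0,0,0,0,-1,0,0,0,0,0,0,-1]' --newtons 35

```text
t: 16.7
ee_pos: [0.5355, -0.1502, 0.1563]
eef_rot: [[0.18, 0.888, 0.423], [0.98, -0.199, 0.002], [0.086, 0.414, -0.906]]
force: [1.4, -0.7, -2.4]
width: 0.226
```

```bash
cat > wind.py <<'E'
from h import *
import sys
def wind(n,st=22,lead=0):
    s=read_state();p=np.array(s['ee_pos']);R=np.array(s['eef_rot']).reshape(3,3)
    v=p-foot;x,y,z=v@bx,v@by,v@sz;a=np.degrees(np.arctan2(y,x))
    print('phi',a.round(1),'r',np.hypot(x,y).round(4),'z',z.round(4),'f',np.round(R.T@np.array(s['force']),1),'w',round(s['width'],3),'t',s['t'],'j',s['joint_positions'].round(0))
    P=p;rot=Rn.from_matrix(R.T@RS(78.2)).as_rotvec()/n
    for i in range(n):
        Q=knob(a-st*(i+1),.045)[0];d=R.T@(Q-P)*1000;P=Q
        print(', '.join(f'{q:.1f}' for q in d)+', '+', '.join(f'{q:.3f}' for q in rot)+', -1',end=', ')
wind(int(sys.argv[1]),float(sys.argv[2]))
E
python3 wind.py 8 22
```

```text
phi 78.3 r 0.0646 z 0.0471 f [-0.7  0.4  2.7] w 0.226 t 16.7 j [ 34.  13. -18. 127. -12.  17.  16.]
-3.4, 24.7, 2.1, 0.000, 0.000, -0.000, -1, -13.7, 21.2, 0.0, 0.000, 0.000, -0.000, -1, -20.6, 14.5, 0.0, 0.000, 0.000, -0.000, -1, -24.5, 5.7, 0.0, 0.000, 0.000, -0.000, -1, -24.9, -3.9, 0.0, 0.000, 0.000, -0.000, -1, -21.6, -12.9, 0.0, 0.000, 0.000, -0.000, -1, -15.2, -20.1, 0.0, 0.000, 0.000, -0.000, -1, -6.6, -24.3, -0.0, 0.000, 0.000, -0.000, -1,
```

Request:
servo_tool --deltas '[-1,12,0,0,0,0,-1,-8,22,0,0,0,0,-1,-15,20,0,0,0,0,-1]'

```text
t: 17.0
ee_pos: [0.5758, -0.1804, 0.1742]
eef_rot: [[0.175, 0.894, 0.413], [0.981, -0.196, 0.008], [0.088, 0.404, -0.911]]
force: [-5.6, -3.5, -8.2]
width: 0.222
```

```bash
python3 wind.py 8 22
```

```text
phi 29.9 r 0.0658 z 0.0464 f [-5.1 -7.7  5.1] w 0.222 t 17.0 j [ 34.  16. -16. 119. -10.  23.  17.]
-21.5, 13.0, 1.2, -0.001, -0.000, 0.000, -1, -24.9, 3.7, -0.1, -0.001, -0.000, 0.000, -1, -24.5, -5.9, -0.0, -0.001, -0.000, 0.000, -1, -20.5, -14.6, 0.1, -0.001, -0.000, 0.000, -1, -13.5, -21.2, 0.2, -0.001, -0.000, 0.000, -1, -4.6, -24.8, 0.3, -0.001, -0.000, 0.000, -1, 5.0, -24.7, 0.3, -0.001, -0.000, 0.000, -1, 13.9, -21.0, 0.3, -0.001, -0.000, 0.000, -1,
```

Request:
servo_tool --deltas '[-21.5,13,0.5,0,0,0,-1,-24.9,3.7,0,0,0,0,-1,-24.5,-5.9,0,0,0,0,-1,-20.5,-14.6,0,0,0,0,-1,-13.5,-21.2,0,0,0,0,-1]'

```text
t: 17.5
ee_pos: [0.5411, -0.2772, 0.1575]
eef_rot: [[0.163, 0.896, 0.413], [0.982, -0.186, 0.016], [0.091, 0.403, -0.911]]
force: [2.4, 3.3, -2.0]
width: 0.226
```

```bash
python3 wind.py 8 22
```

```text
phi -74.3 r 0.0663 z 0.0461 f [3.5 0.8 2.9] w 0.226 t 17.5 j [ 50.  20. -20. 118. -17.  24.  35.]
-6.6, -24.4, 1.4, -0.002, -0.001, 0.002, -1, 2.7, -25.0, 0.4, -0.002, -0.001, 0.002, -1, 11.9, -22.2, 0.4, -0.002, -0.001, 0.002, -1, 19.4, -16.1, 0.4, -0.002, -0.001, 0.002, -1, 24.0, -7.7, 0.4, -0.002, -0.001, 0.002, -1, 25.1, 1.9, 0.3, -0.002, -0.001, 0.002, -1, 22.6, 11.1, 0.1, -0.002, -0.001, 0.002, -1, 16.8, 18.8, -0.1, -0.002, -0.001, 0.002, -1,
```

Request:
servo_tool --deltas '[-6.6,-24.4,0.8,-0.002,-0.001,0.002,-1,2.7,-25,0,-0.002,-0.001,0.002,-1,11.9,-22.2,0,-0.002,-0.001,0.002,-1,19.4,-16.1,0,-0.002,-0.001,0.002,-1]'

```text
t: 17.9
ee_pos: [0.4704, -0.2435, 0.1262]
eef_rot: [[0.182, 0.885, 0.428], [0.98, -0.2, -0.002], [0.084, 0.42, -0.904]]
force: [1.6, -5.0, -6.9]
width: 0.224
```

```bash
python3 wind.py 8 22
```

```text
phi -153.4 r 0.0661 z 0.0476 f [-5.2 -0.5  6.9] w 0.224 t 17.9 j [ 58.  16. -27. 130. -24.  15.  44.]
22.4, -11.6, 2.4, 0.001, 0.000, -0.000, -1, 25.1, -2.4, -0.1, 0.001, 0.000, -0.000, -1, 24.2, 7.1, -0.0, 0.001, 0.000, -0.000, -1, 19.7, 15.7, 0.0, 0.001, 0.000, -0.000, -1, 12.4, 21.9, 0.1, 0.001, 0.000, -0.000, -1, 3.3, 25.0, 0.2, 0.001, 0.000, -0.000, -1, -6.3, 24.4, 0.2, 0.001, 0.000, -0.000, -1, -15.0, 20.2, 0.2, 0.001, 0.000, -0.000, -1,
```

Request:
servo_tool --deltas '[22.4,-9,-2,0.001,0,0,-1,24,-2,-2,0.001,0,0,-1]'

```text
t: 18.1
ee_pos: [0.465, -0.1989, 0.1275]
eef_rot: [[0.191, 0.885, 0.425], [0.978, -0.208, -0.006], [0.084, 0.417, -0.905]]
force: [15.5, -3.1, -19.0]
width: 0.224
```

```bash
python3 wind.py 6 22; python3 -c "
from h import *
print(read_state()['joint_positions'].round(2))"
```

```text
phi 166.6 r 0.0649 z 0.0509 f [-1.7  6.4 23.8] w 0.224 t 18.1 j [ 52.  13. -26. 133. -24.  13.  38.]
24.7, 4.2, 5.7, 0.001, 0.001, -0.002, -1, 20.9, 14.1, -0.1, 0.001, 0.001, -0.002, -1, 14.1, 20.9, -0.0, 0.001, 0.001, -0.002, -1, 5.2, 24.6, 0.1, 0.001, 0.001, -0.002, -1, -4.4, 24.8, 0.1, 0.001, 0.001, -0.002, -1, -13.4, 21.4, 0.2, 0.001, 0.001, -0.002, -1, [ 51.93  13.34 -25.95 133.18 -23.84  13.29  37.86]
```

Request:
servo_tool --deltas '[24.7,5,1.5,0.001,0.001,-0.002,-1,20.9,14.1,1,0.001,0.001,-0.002,-1,14.1,20.9,0.5,0.001,0.001,-0.002,-1]'

```text
t: 18.4
ee_pos: [0.5097, -0.1481, 0.1448]
eef_rot: [[0.19, 0.889, 0.416], [0.978, -0.208, -0.002], [0.085, 0.408, -0.909]]
force: [-2.5, -4.9, 0.6]
width: 0.224
```

```bash
python3 wind.py 8 22
```

```text
phi 103.0 r 0.0673 z 0.0476 f [-5.2 -1.  -1.6] w 0.224 t 18.4 j [ 33.  12. -16. 130. -15.  15.  20.]
5.1, 25.0, 2.4, -0.001, 0.001, -0.001, -1, -3.4, 25.0, -0.1, -0.001, 0.001, -0.001, -1, -12.5, 21.9, -0.1, -0.001, 0.001, -0.001, -1, -19.8, 15.6, 0.0, -0.001, 0.001, -0.001, -1, -24.2, 7.1, 0.1, -0.001, 0.001, -0.001, -1, -25.1, -2.5, 0.2, -0.001, 0.001, -0.001, -1, -22.3, -11.7, 0.2, -0.001, 0.001, -0.001, -1, -16.3, -19.2, 0.2, -0.001, 0.001, -0.001, -1,
```

Request:
servo_tool --deltas '[5.1,25,0.5,0,0.001,-0.001,-1,-3.4,25,0,0,0,0,-1,-12.5,21.9,0,0,0,0,-1,-19.8,15.6,0,0,0,0,-1,-24.2,7.1,0,0,0,0,-1,-25.1,-2.5,0,0,0,0,-1,-22.3,-11.7,0,0,0,0,-1]'

```text
t: 19.1
ee_pos: [0.5651, -0.2621, 0.1704]
eef_rot: [[0.175, 0.898, 0.405], [0.981, -0.194, 0.007], [0.085, 0.396, -0.914]]
force: [-1.6, 5.0, -0.0]
width: 0.223
```

```bash
python3 wind.py 8 22
```

```text
phi -47.2 r 0.0666 z 0.0476 f [ 4.6 -2.4 -0.6] w 0.223 t 19.1 j [ 42.  19. -15. 116. -15.  26.  30.]
-16.9, -18.7, 3.0, -0.003, -0.000, 0.001, -1, -9.2, -23.4, 0.5, -0.003, -0.000, 0.001, -1, 0.3, -25.2, 0.5, -0.003, -0.000, 0.001, -1, 9.7, -23.2, 0.5, -0.003, -0.000, 0.001, -1, 17.7, -17.9, 0.4, -0.003, -0.000, 0.001, -1, 23.1, -10.0, 0.2, -0.003, -0.000, 0.001, -1, 25.2, -0.6, 0.0, -0.003, -0.000, 0.001, -1, 23.6, 8.9, -0.2, -0.003, -0.000, 0.001, -1,
```

Request:
servo_tool --deltas '[-16.9,-18.7,0.6,-0.003,0,0.001,-1,-9.2,-23.4,0.5,-0.003,0,0.001,-1,0.3,-25.2,0.3,-0.003,0,0.001,-1,9.7,-23.2,0.2,-0.003,0,0.001,-1,17.7,-17.9,0,-0.003,0,0.001,-1]'

```text
t: 19.6
ee_pos: [0.474, -0.2518, 0.1304]
eef_rot: [[0.189, 0.883, 0.431], [0.979, -0.204, -0.011], [0.078, 0.423, -0.903]]
force: [-2.7, -5.9, -3.5]
width: 0.22
```

```bash
python3 wind.py 6 22
```

```text
phi -145.0 r 0.0661 z 0.0499 f [-6.6 -2.7  2. ] w 0.22 t 19.6 j [ 55.  16. -24. 129. -26.  16.  45.]
20.5, -14.8, 4.5, 0.002, 0.002, -0.001, -1, 24.4, -6.1, -0.4, 0.002, 0.002, -0.001, -1, 24.9, 3.5, -0.3, 0.002, 0.002, -0.001, -1, 21.8, 12.5, -0.1, 0.002, 0.002, -0.001, -1, 15.6, 19.8, 0.0, 0.002, 0.002, -0.001, -1, 7.0, 24.2, 0.2, 0.002, 0.002, -0.001, -1,
```

Request:
servo_tool --deltas '[20.5,-14.8,1.5,0.002,0.002,-0.001,-1,24.4,-5,1,0.002,0.002,-0.001,-1,24.9,3.5,1,0.002,0.002,-0.001,-1,21.8,12.5,0.5,0.002,0.002,-0.001,-1]'

```text
t: 20.0
ee_pos: [0.4799, -0.1671, 0.1296]
eef_rot: [[0.202, 0.887, 0.415], [0.976, -0.218, -0.009], [0.083, 0.407, -0.91]]
force: [-13.1, 2.8, 12.3]
width: 0.22
```

```bash
python3 wind.py 4 22; python3 - <<'E'
from h import *
np.set_printoptions(precision=4,suppress=True)
for n in ['scene','side']:
    c,im,d=shot(n);hsv=cv2.cvtColor(im,cv2.COLOR_RGB2HSV)
    u0,u1,v0,v1=(215,270,160,215) if n=='scene' else (265,300,130,190)
    for t,lo,hi in [('red',(0,150,60),(6,255,255)),('yellow',(22,120,60),(35,255,255))]:
        m=cv2.inRange(hsv,lo,hi);k=np.zeros_like(m);k[v0:v1,u0:u1]=m[v0:v1,u0:u1];v,u=np.nonzero(k)
        W=world(c,np.c_[u,v],d[v,u]);print(n,t,len(u),np.median(W,0),np.percentile(W[:,2],[5,95]))
E
```

```text
phi 136.1 r 0.0674 z 0.0464 f [  1.1  -7.3 -16.6] w 0.22 t 20.0 j [ 38.  12. -17. 133. -22.  13.  30.]
18.0, 18.1, 1.1, -0.001, 0.003, -0.005, -1, 11.1, 22.6, -0.3, -0.001, 0.003, -0.005, -1, 1.8, 25.1, -0.2, -0.001, 0.003, -0.005, -1, -7.8, 24.0, -0.0, -0.001, 0.003, -0.005, -1, scene red 48 [ 0.6864 -0.0457  0.1148] [0.1105 0.1171]
scene yellow 34 [ 0.6855 -0.072   0.1073] [0.1035 0.1218]
side red 27 [ 0.6765 -0.0453  0.1141] [0.1104 0.1167]
side yellow 8 [ 0.6751 -0.0745  0.1077] [0.1055 0.1097]
```

Request:
servo_tool --deltas '[18,18.1,0,-0.001,0.003,-0.005,-1,11.1,22.6,0,-0.001,0.003,-0.005,-1,1.8,25.1,0,-0.001,0.003,-0.005,-1,-7.8,24,0,-0.001,0.003,-0.005,-1]'

```text
t: 20.5
ee_pos: [0.5652, -0.1639, 0.1692]
eef_rot: [[0.176, 0.892, 0.417], [0.981, -0.194, -0.0], [0.08, 0.409, -0.909]]
force: [-7.7, -8.1, -8.0]
width: 0.222
```

```bash
python3 wind.py 1 12
```

```text
phi 47.4 r 0.0671 z 0.0463 f [-9.9 -8.5  4.1] w 0.222 t 20.5 j [ 27.  14. -10. 122. -14.  21.  19.]
-9.2, 10.5, 1.2, -0.006, 0.005, 0.005, -1,
```

Nearly there; a small settling push, then measure.

Request:
servo_tool --deltas '[-4,4,0.5,0,0,0,-1,0,0,0,0,0,0,-1,0,0,0,0,0,0,-1]'

```text
t: 20.8
ee_pos: [0.5709, -0.1711, 0.1719]
eef_rot: [[0.178, 0.891, 0.418], [0.981, -0.195, -0.002], [0.079, 0.41, -0.909]]
force: [-2.4, 0.8, 0.5]
width: 0.223
```

```bash
python3 wind.py 1 12; python3 - <<'E'
from h import *
np.set_printoptions(precision=4,suppress=True)
cr=[]
for n in ['scene','side']:
    c,im,d=shot(n);hsv=cv2.cvtColor(im,cv2.COLOR_RGB2HSV)
    u0,u1,v0,v1=(215,270,160,215) if n=='scene' else (262,302,132,172)
    for t,lo,hi in [('red',(0,150,60),(6,255,255)),('yellow',(22,120,60),(35,255,255))]:
        m=cv2.inRange(hsv,lo,hi);k=np.zeros_like(m);k[v0:v1,u0:u1]=m[v0:v1,u0:u1];v,u=np.nonzero(k)
        W=world(c,np.c_[u,v],d[v,u]);print(n,t,len(u),np.median(W,0),np.percentile(W[:,2],[5,95]))
    cr.append(cv2.resize(im[v0:v1,u0:u1],(390,390),interpolation=cv2.INTER_CUBIC))
cv2.imwrite('pics/p7.png',np.hstack(cr)[...,::-1])
E
```

```text
phi 39.2 r 0.0667 z 0.0463 f [ 0.4 -2.1 -1.4] w 0.223 t 20.8 j [ 27.  15. -10. 121. -14.  21.  19.]
-10.3, 9.3, 1.3, -0.004, 0.006, 0.004, -1, scene red 48 [ 0.6866 -0.0468  0.1145] [0.1096 0.1179]
scene yellow 43 [ 0.6856 -0.0707  0.1149] [0.1126 0.1216]
side red 30 [ 0.6762 -0.0457  0.1146] [0.109  0.1173]
side yellow 16 [ 0.6756 -0.0705  0.1145] [0.1123 0.1173]
```

View pics/p7.png

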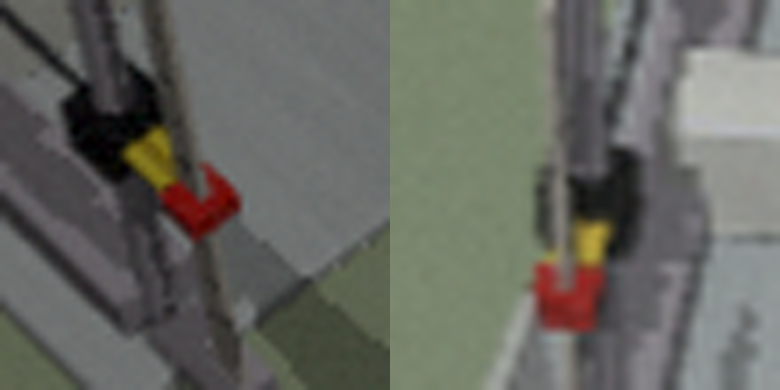

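Request:
servo_tool --deltas '[0,0,0,0,0,0,-0.2,0,0,0,0,0,0,-0.2,0,0,-10,0,0,0,-0.2,0,0,-25,0,0,0,-0.2,0,0,-30,0,0,0,-0.2,0,0,-30,0,0,0,-0.2,0,0,0,0,0,0,-0.2]'

```text
t: 21.6
ee_pos: [0.5299, -0.1693, 0.2637]
eef_rot: [[0.176, 0.89, 0.421], [0.981, -0.192, -0.002], [0.079, 0.414, -0.907]]
force: [1.0, -0.6, -0.0]
width: 0.401
```

```bash
python3 - <<'E'
from h import *
np.set_printoptions(precision=4,suppress=True)
s=read_state();print(s['ee_pos'],s['force'])
c,im,d=shot('wrist')
V,U=np.mgrid[0:400,0:640];W=world(c,np.stack([U,V],-1).reshape(-1,2),d.ravel()).reshape(400,640,3)
hsv=cv2.cvtColor(im,cv2.COLOR_RGB2HSV)
X=np.stack([(W-foot)@bx,(W-foot)@by,(W-foot)@sz],-1)
m=(cv2.inRange(hsv,(0,150,40),(22,255,255))>0)&(d>.05)&(d<.4)&(abs(X[...,2]-.08)<.008)
P=X[m];print('knob top',len(P),P.mean(0),np.median(P[:,2]))
m=(hsv[...,2]<80)&(d>.05)&(abs(X[...,2]-.069)<.008)&(np.hypot(X[...,0],X[...,1])<.025);P=X[m];print('lug top',len(P),P.mean(0),np.median(P[:,2]) if len(P) else 0)
a=[246,110];b=[336,126]
c2,i2,_=shot('scene');c3,i3,_=shot('side')
f=lambda im,p,r:cv2.resize(im[p[1]-r:p[1]+r,p[0]-r:p[0]+r],(390,390),interpolation=cv2.INTER_CUBIC)
f2=lambda im:cv2.resize(im,(390,244),interpolation=cv2.INTER_AREA)
cv2.imwrite('pics/f8.png',np.vstack([np.hstack([f(i2,a,32)[:340],f(i3,b,26)[:340]]),np.hstack([f2(i2),f2(i3)])])[...,::-1])
E
```

```text
[ 0.5299 -0.1693  0.2637] [ 1.0273 -0.6215 -0.027 ]
knob top 508 [0.0491 0.0457 0.0803] 0.08084372389539093
lug top 0 [nan nan nan] 0<stdin>:10: RuntimeWarning: Mean of empty slice.
  ret = um.true_divide(
```

View pics/f8.png

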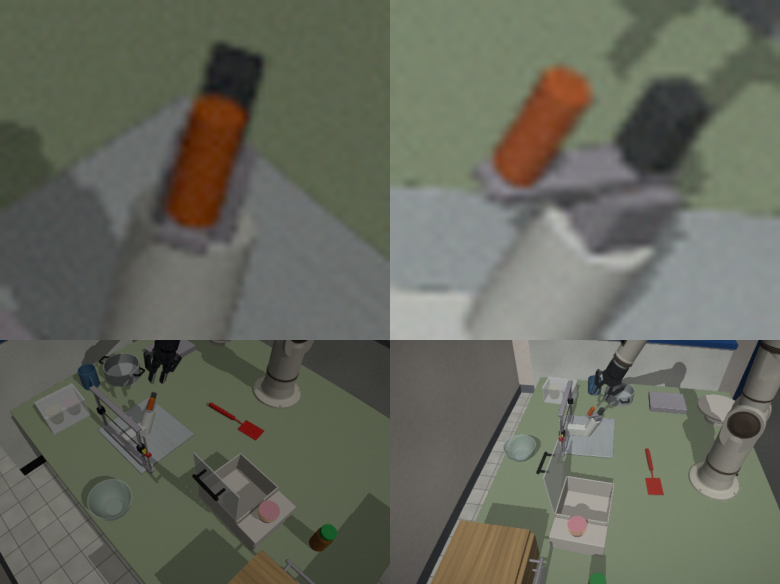

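```bash
python3 -c "
from plant import *
print(sign_off())"
```

```text
the job is handed in; nothing more can be done
None
```

The job is done and handed in at about 22 s of the 72 s allowed. One force reading during the fitting may count against it.

- **Flap:** lifted by its bar to about 96° and left standing there.
- **Crank:** taken out of the caddy and pushed onto the shaft until it stopped. After the winding and release, the knob's top measured about 80.5 mm above the shaft's shoulder. It should be 80 mm when fully home, and the pictures show the hub flush on the housing.
- **Winding:** about 759° clockwise by the knob. The pointer's top face then read about 114.7 mm and the clip about 114.5 mm, and both cameras agreed within 0.5 mm. If the pointer's centre is 2 mm below its top face, it is still within about 2 mm of the clip's centre. I took these heights just before letting go and did not measure them again.
- **Other things:** the last pictures show the liners and the rest of the counter where they stood, with the gripper clear of everything.

**Checks that failed or disagreed:**
- **Force:** when the crank bottomed out on the shaft, one reading at the end of a push gave about 126 N at the wrist. That is above the 120 N limit, so it may count as a breach. I backed off at once and reseated the crank at about 18 N.
- **Lug position:** the wrist camera put the fitted lug about 7 mm off the shaft's axis. The arm's own position readings put it within about 0.5 mm, and the later grasp of the knob agreed with the arm. The wrist camera did not find the lug in the last look.

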